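# Check a shaker's hold-down posts for play, tighten the loose ones, fit the bar

### The arm

A 7-joint arm with a two-finger parallel gripper is mounted at the origin on the work surface. World frame = base frame: x ahead of the robot, y to its left, z up, the work surface at z = 0. Lengths are in m, angles in rad, forces in N, time in s.
With the tool pointing down it reaches from about 0.425 to 0.875 m from the base axis. Payload 4.7 kg.
Tool frame: the origin (TCP) lies between the finger pads; the fingertips stand 11 mm ahead of it and the grasp point (between the pads) lies 8 mm behind it (arm.tcp_to_tips is the distance from the TCP to the fingertips, in m); y points along the fingers, x is the direction in which the jaws open and shut, and the axes are right-handed (so a half turn about y gives the same grasp; the last joint's range is limited). The gripper opens to 87 mm and grips with 3 to 60 N. Pads are 19 mm wide; open, the fingers measure 117 mm over their backs; the gripper's body (75 mm by 190 mm) begins 51 mm behind the grasp point.
Start: joints at [1.282, 0.321, -0.07, 1.45, 0.023, 1.371, -0.057], TCP at [0.194, -0.62, 0.234] pointing down, gripper open.
Joint ranges: [-2.86, 2.86], [-0.3, 2.09], [-1.38, 1.24], [0.06, 2.45], [-1.56, 4.7], [0.09, 2.05], [-2.69, 2.69]. Speed limits (rad/s): [2.57, 2.57, 3.14, 3.14, 3.14, 3.14, 3.14].

### API

Orientations are given as a rotation vector (axis times angle).
In Python, from cell import telemetry, snapshot, arm gives the robot as it stands. The module is installed in compiled form; this text tells all that it offers.
- The arm moves only by the shell command python3 -m inch 'ROWS' [FORCE]. ROWS is JSON, a list of rows, each a list of 7 numbers: the opening, from 0 (shut) to 1 (fully open), then the shift along the tool's x, y, z in cm, then the turn, a rotation vector about the tool's x, y, z in degrees. In form: [[hand, x, y, z, wx, wy, wz], ...]. A call has 1 to 5 rows; each row is the pose to reach, as a shift and turn from the pose commanded when the call began, along the tool's axes at that moment; what a row does not reach only later rows make up. A row lasts 1/8 s, in which the tool goes at most 62.5 mm and 10.7 degrees, less where a joint would pass 70% of its speed; a pose out of reach is approached as far as the arm can. A call with a gripper value outside its range is refused whole. The fingers move at their own pace and stop on an object; FORCE is the grip in N (left out, the last holds). Time passes only in rows, so rows that repeat a pose let the fingers close. It gives the time, the measured TCP pose, the force and the opening at its end, in the units of the state.
- telemetry.read_state(): the state, without advancing time (a new reading comes with each control period).
- snapshot(name): name is "side" or "top" or "wrist"; returns a dict with "frame" (480x640x3 uint8, red, green, blue), "z_map" (480x640 float32, m along the optical axis (not along the pixel's ray), 0 where there is no reading), "mtx" (3x3 intrinsics, pixels), "rvec" (rotation vector, rad) and "tvec" (3), from world to camera coordinates, as OpenCV has them. Camera axes: x right, y down, z forward; pixel columns grow to the right and rows downward; lengths in m; the calibration is good to about 2 mm. A picture is of the moment at which its call begins.
- arm.finish_job(): hands the job in, once; it reports no verdict.
The state is a dict: "time_s": time; "joint_pos": joint angles; "qd": joint speeds; "tau": joint torques, N m; "tool_pos": TCP position; "ee_rot": TCP orientation; "wrist_force": force on the tool from outside, world axes, zero at the start; "wrist_torque": the same for the moment, N m; "gripper_width": finger opening in m.
Only numpy, scipy, OpenCV 4.12 (cv2) and the standard library are available. Lean on these libraries where they do the work, as an engineer would, in place of code of your own. Each camera call takes 0.05 s, during which the arm holds its last target. There are 200 camera calls.

### The job

Make the orbital shaker ready for loading: rock every hold-down post from side to side by its cap, and where the cap travels more than about 18 mm in all, that post is loose, so screw its cap clockwise, letting go and regripping, until it comes to its stop. Posts that give less than that are sound: leave their caps as they are set. Also slide each retaining bar lying on the bench (one or two) through a facing pair of eyelets at the platform's near edge, home until its grip is up against the first eyelet, and do not disturb the glassware standing around.

Things in the scene. Friction and masses are not known exactly. Their poses are not given: they have to be found in the camera images.
- shaker: fixed orbital shaker, white housing under a square 300 x 300 mm aluminium platform with its top 100 mm above the bench; origin on the bench under the platform's centre, x away from the robot's side (the control panel is at -x), z up. The posts stand on it in a 2 x 2 pattern about 110 mm (x) by 170 mm (y) apart
- eye_low_right (a point): centre of the lower eyelet of the right (-y) bracket at the platform's near edge, 45 mm above the platform; a steel ring 12 mm thick, outer dia 34, hole dia 19 mm; its hole runs along the shaker's y, in line with the lower eyelet of the other bracket 90 mm away; axes as the shaker's. The eyelets stand one above the other, 45 mm apart: fit the lower bar first, its grip is out of reach from above once the upper one is in
- eye_low_left (a point): centre of the lower eyelet of the left (+y) bracket at the platform's near edge, 45 mm above the platform; a steel ring 12 mm thick, outer dia 34, hole dia 19 mm; its hole runs along the shaker's y, in line with the lower eyelet of the other bracket 90 mm away; axes as the shaker's. The eyelets stand one above the other, 45 mm apart: fit the lower bar first, its grip is out of reach from above once the upper one is in
- eye_top_right (a point): centre of the upper eyelet of the right (-y) bracket at the platform's near edge, 90 mm above the platform; a steel ring 12 mm thick, outer dia 34, hole dia 19 mm; its hole runs along the shaker's y, in line with the upper eyelet of the other bracket 90 mm away; axes as the shaker's. The eyelets stand one above the other, 45 mm apart: fit the lower bar first, its grip is out of reach from above once the upper one is in
- eye_top_left (a point): centre of the upper eyelet of the left (+y) bracket at the platform's near edge, 90 mm above the platform; a steel ring 12 mm thick, outer dia 34, hole dia 19 mm; its hole runs along the shaker's y, in line with the upper eyelet of the other bracket 90 mm away; axes as the shaker's. The eyelets stand one above the other, 45 mm apart: fit the lower bar first, its grip is out of reach from above once the upper one is in
- bar_a: loose retaining bar, 200 mm long, about 110 g, or None if absent: a square grey grip 70 x 24 x 24 mm and a steel rod of 12 mm diameter, 130 mm long, with a tapered tip; the rod runs along +x; origin at the grip's front end, on its underside as it lies; the grip reaches from x = -70 to 0 mm, the rod's axis is 12 mm above the underside
- bar_a_shoulder (a point): on the rod's axis where the rod leaves the grip (the grip's front face, which cannot pass an eyelet); axes as the bar's
- bar_a_tip (a point): tip of the rod, 130 mm from the shoulder along the bar's x; axes as the bar's
- bar_b: loose retaining bar, 200 mm long, about 110 g, or None if absent: a square grey grip 70 x 24 x 24 mm and a steel rod of 12 mm diameter, 130 mm long, with a tapered tip; the rod runs along +x; origin at the grip's front end, on its underside as it lies; the grip reaches from x = -70 to 0 mm, the rod's axis is 12 mm above the underside
- bar_b_shoulder (a point): on the rod's axis where the rod leaves the grip (the grip's front face, which cannot pass an eyelet); axes as the bar's
- bar_b_tip (a point): tip of the rod, 130 mm from the shoulder along the bar's x; axes as the bar's
- beaker: empty glass beaker, dia 76, 95 mm high, a bystander; origin under its centre
- jar: amber jar, dia 64, 85 mm high, a bystander; origin under its centre
- flask: reagent bottle, dia 60, 130 mm high, a bystander; origin under its centre
- post_a: hold-down post, 130 mm tall, four of them, all alike. Fixed foot (dia 50) and rubber bush, origin on the platform under its axis; the tube (dia 24, with the cap on top) starts upright and rocks in any direction about a point 14 mm above the origin: under 1 N until its play is used up, then rigid; it stays where it is left. Inside, out of sight, a stud rises 1 mm per rad the cap is tightened
- post_a_cap (a point): middle of that post's black cap (26 mm high, dia 33, with a raised knurled band dia 41, 8 mm high, at half height), on the post's axis, 13 mm under the flat top, about 217 mm above the bench; leans with the post, does not turn with the cap. The cap turns in place without rising, clockwise from above tightens, at about 0.12 Nm up to a hard stop. It starts 0.6 to 8 rad short of it; its side-to-side travel is 4 mm per rad plus 1 to 5 mm, 1 to 3 mm at the stop
- post_b: hold-down post, 130 mm tall, four of them, all alike. Fixed foot (dia 50) and rubber bush, origin on the platform under its axis; the tube (dia 24, with the cap on top) starts upright and rocks in any direction about a point 14 mm above the origin: under 1 N until its play is used up, then rigid; it stays where it is left. Inside, out of sight, a stud rises 1 mm per rad the cap is tightened
- post_b_cap (a point): middle of that post's black cap (26 mm high, dia 33, with a raised knurled band dia 41, 8 mm high, at half height), on the post's axis, 13 mm under the flat top, about 217 mm above the bench; leans with the post, does not turn with the cap. The cap turns in place without rising, clockwise from above tightens, at about 0.12 Nm up to a hard stop. It starts 0.6 to 8 rad short of it; its side-to-side travel is 4 mm per rad plus 1 to 5 mm, 1 to 3 mm at the stop
- post_c: hold-down post, 130 mm tall, four of them, all alike. Fixed foot (dia 50) and rubber bush, origin on the platform under its axis; the tube (dia 24, with the cap on top) starts upright and rocks in any direction about a point 14 mm above the origin: under 1 N until its play is used up, then rigid; it stays where it is left. Inside, out of sight, a stud rises 1 mm per rad the cap is tightened
- post_c_cap (a point): middle of that post's black cap (26 mm high, dia 33, with a raised knurled band dia 41, 8 mm high, at half height), on the post's axis, 13 mm under the flat top, about 217 mm above the bench; leans with the post, does not turn with the cap. The cap turns in place without rising, clockwise from above tightens, at about 0.12 Nm up to a hard stop. It starts 0.6 to 8 rad short of it; its side-to-side travel is 4 mm per rad plus 1 to 5 mm, 1 to 3 mm at the stop
- post_d: hold-down post, 130 mm tall, four of them, all alike. Fixed foot (dia 50) and rubber bush, origin on the platform under its axis; the tube (dia 24, with the cap on top) starts upright and rocks in any direction about a point 14 mm above the origin: under 1 N until its play is used up, then rigid; it stays where it is left. Inside, out of sight, a stud rises 1 mm per rad the cap is tightened
- post_d_cap (a point): middle of that post's black cap (26 mm high, dia 33, with a raised knurled band dia 41, 8 mm high, at half height), on the post's axis, 13 mm under the flat top, about 217 mm above the bench; leans with the post, does not turn with the cap. The cap turns in place without rising, clockwise from above tightens, at about 0.12 Nm up to a hard stop. It starts 0.6 to 8 rad short of it; its side-to-side travel is 4 mm per rad plus 1 to 5 mm, 1 to 3 mm at the stop
Not all that is in view belongs to the job. Leave any green look-alike of the bar_a alone.

How it is judged:
By the outcome, as a careful person would: the job done as asked, in the order asked, and still so for the second after the job is handed in, with the robot touching nothing.
Of bar_a, bar_b only 1 to 2 are there at a start; the rules pass over those that are not, and their reading is None.
At some moment in a run one of bar_a, bar_b may be knocked a few centimetres aside while the robot is not near it.
Once in a run the grip may slacken for a moment while it holds something.
It also fails if it takes over 210 s, if anything falls off the work surface, if the arm or the gripper's body presses on something with over 40 N, if the wrist force passes 120 N, or if a joint passes its speed limit or range.

## Working session

There is one attempt and no reset: what is moved stays moved. The work goes in short steps, Python scripts to look and compute and a shell command to move; the robot and the scene stay as the last step left them, time stands still between calls to the robot, and variables do not carry over. Pictures are saved under pics/ and viewed, about 12 in all and at most 16, crops included, and the job is handed in when it is done.

```bash
mkdir -p pics
cat > h.py <<'E'
import numpy as np, cv2
from scipy.spatial.transform import Rotation as R
from cell import telemetry, snapshot, arm
def cam(n):
    s=snapshot(n); s['R']=cv2.Rodrigues(np.array(s['rvec'],float))[0]; s['t']=np.array(s['tvec'],float).ravel(); return s
def cloud(s):
    z=s['z_map'].astype(float); v,u=np.mgrid[:480,:640]; K=s['mtx']
    P=np.stack([(u-K[0][2])/K[0][0]*z,(v-K[1][2])/K[1][1]*z,z],-1)
    W=(P-s['t'])@s['R']; W[z==0]=np.nan; return W
def save(img,n): cv2.imwrite('pics/'+n,cv2.cvtColor(img,cv2.COLOR_RGB2BGR))
def proj(s,p): return cv2.projectPoints(np.array(p,float).reshape(-1,3),s['rvec'],s['t'],np.array(s['mtx']),None)[0].reshape(-1,2)
def st():
    s=telemetry.read_state(); return s,np.array(s['tool_pos']),R.from_rotvec(s['ee_rot'])
def go(p,yaw=None,Rm=None):
    """shift (cm, tool axes) and turn (deg) to reach world p with tool down; yaw= angle of tool x in world"""
    s,t,r=st(); 
    if Rm is None: Rm=down(yaw)
    print('shift',np.round(r.inv().apply(np.array(p)-t)*100,2),'turn',np.round((r.inv()*Rm).as_rotvec(degrees=True),1))
def down(yaw):
    c,s_=np.cos(np.radians(yaw)),np.sin(np.radians(yaw))
    return R.from_matrix(np.array([[c,s_,0],[s_,-c,0],[0,0,-1]]).T)
E
python3 - <<'E'
from h import *
s,t,r=st(); print(t,r.as_matrix().round(3).tolist(),s['wrist_force'],s['gripper_width'])
for n in('top','side'):
    c=cam(n); save(c['frame'],n+'0.png'); np.savez(n+'0.npz',**{k:c[k] for k in c}); print(n,-c['R'].T@c['t'],c['R'][2])
E
```

```text
[ 0.19360829 -0.61995648  0.23245632] [[0.298, -0.001, 0.955], [-0.955, 0.002, 0.298], [-0.002, -1.0, -0.0]] [-0.11863858  0.29862915 -0.18432648] 0.08704708851961464
top [ 0.23880119 -0.02178415  1.67816481] [ 0.16064622 -0.01400315 -0.98691271]
side [0.42902504 0.95761634 0.76322374] [ 0.0280254  -0.84103638 -0.54025215]
```

View pics/top0.png

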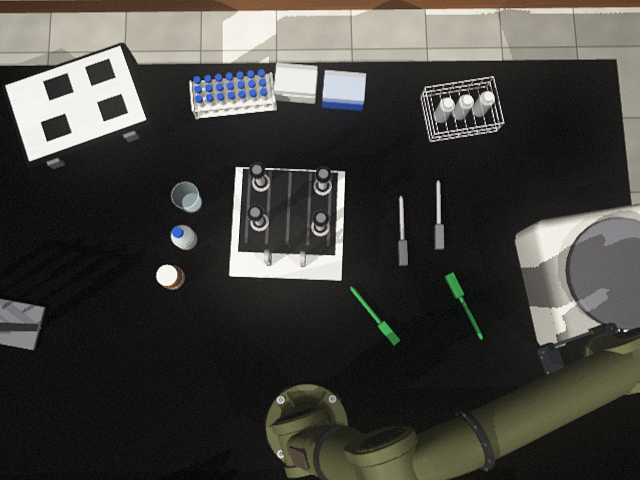

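View pics/side0.png

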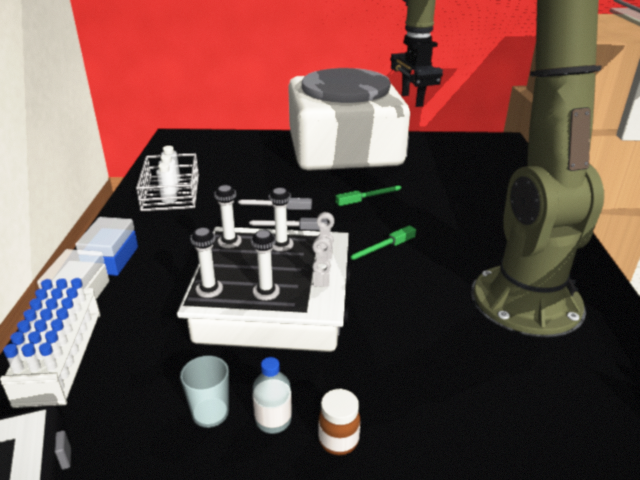

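```bash
python3 - <<'E'
s=open('h.py').read(); i=s.index('def down'); s=s[:i]+'''def down(yaw,tilt=0):
    c,s_=np.cos(np.radians(yaw)),np.sin(np.radians(yaw))
    return R.from_matrix(np.array([[c,s_,0],[0,0,-1],[-s_,c,0]]).T)
'''; open('h.py','w').write(s)
E
python3 - <<'E'
from h import *
for n in('top','side'):
    c=dict(np.load(n+'0.npz')); W=cloud(c); np.save(n+'W.npy',W)
    f=c['frame'].astype(int); X,Y,Z=W[...,0],W[...,1],W[...,2]
    print(n)
    if n=='top':
        # platform
        m=(Z>.09)&(Z<.108)&(X>.2)&(X<.8)&(abs(Y)<.3)
        pts=W[m][:,:2].astype(np.float32); print('plat',m.sum(),cv2.minAreaRect(pts),np.median(Z[m]))
        g=(f.max(-1)-f.min(-1)<25)&(Z>.005)&(Z<.04)&(f.mean(-1)>40)&(Y<-.15)&(Y>-.45)&(X>.2)&(X<.7)
        k,l,stt,ce=cv2.connectedComponentsWithStats(g.astype(np.uint8))
        for i in range(1,k):
            if stt[i,4]>60:
                p=W[l==i]; print('bar',stt[i],cv2.minAreaRect(p[:,:2].astype(np.float32)),np.percentile(Z[l==i],[50,95]))
                ax=cv2.boxPoints(cv2.minAreaRect(p[:,:2].astype(np.float32))); print(ax.round(3).tolist())
    caps=(Z>.215)&(Z<.245)&(X>.3)&(X<.75)&(abs(Y)<.25)
    k,l,stt,ce=cv2.connectedComponentsWithStats(caps.astype(np.uint8))
    for i in range(1,k):
        if stt[i,4]>15: p=W[l==i]; print('cap',ce[i].round(),stt[i,4],np.median(p,0).round(4),(p.min(0)+p.max(0))/2, np.ptp(p,axis=0))
    br=(Z>.115)&(Z<.213)&(X>.2)&(X<.46)&(abs(Y)<.25)
    k,l,stt,ce=cv2.connectedComponentsWithStats(br.astype(np.uint8))
    for i in range(1,k):
        if stt[i,4]>15: p=W[l==i]; print('br',ce[i].round(),stt[i,4],np.median(p,0).round(4),p.min(0),p.max(0))
E
```

```text
top
plat 10387 ((0.5444477200508118, 0.0974959284067154), (0.41056060791015625, 0.30143317580223083), 87.08321380615234) 0.1007619116584853
bar [434 180  10  69 411] ((0.5746511816978455, -0.3835465610027313), (0.023031583055853844, 0.19999930262565613), 87.68097686767578) [0.02046387 0.02954908]
[[0.4740000069141388, -0.39100000262260437], [0.6740000247955322, -0.39899998903274536], [0.675000011920929, -0.37599998712539673], [0.4749999940395355, -0.36800000071525574]]
bar [398 195  10  70 415] ((0.5316165685653687, -0.27885228395462036), (0.024401824921369553, 0.20212410390377045), 87.74348449707031) [0.02071092 0.02904703]
[[0.4300000071525574, -0.28700000047683716], [0.6320000290870667, -0.29499998688697815], [0.6330000162124634, -0.2709999978542328], [0.4309999942779541, -0.2630000114440918]]
cap [257. 170.] 220 [0.6498 0.1135 0.2276] [0.65213331 0.11443178 0.22561276] [0.04401685 0.04051273 0.0208498 ]
cap [323. 174.] 219 [ 0.6375 -0.0518  0.2278] [ 0.63937939 -0.05189701  0.22610233] [0.04251586 0.04056806 0.02196333]
cap [255. 212.] 219 [0.5417 0.118  0.229 ] [0.54312148 0.119
[... 281 characters left out ...]
8]
br [302. 258.] 87 [0.4311 0.0036 0.2022] [ 0.41745149 -0.00316808  0.11566792] [0.45080936 0.0099709  0.21163033]
side
cap [225. 192.] 257 [ 0.6387 -0.0406  0.2269] [ 0.6410479  -0.04663293  0.22459169] [0.04297607 0.03702167 0.01885675]
cap [280. 195.] 262 [ 0.5277 -0.0324  0.2266] [ 0.52850556 -0.04006099  0.22460257] [0.04278878 0.04001961 0.01878949]
cap [202. 236.] 351 [0.6514 0.1251 0.2275] [0.6540011  0.11841011 0.22463932] [0.04406074 0.03890005 0.01926981]
cap [263. 239.] 360 [0.543  0.1295 0.2268] [0.54464318 0.12357453 0.22475914] [0.04338126 0.0363321  0.0194213 ]
br [323. 248.] 995 [0.4376 0.095  0.1681] [ 0.41894584 -0.00586495  0.11503466] [0.45663083 0.1056517  0.21026029]
```

Run:
```python
from h import *
go((0.528,-0.042,0.30),-94.5)
s,t,r=st(); print(t)
W=np.load('topW.npy');Z=W[...,2]
m=(Z>.095)&(Z<.106)&(W[...,0]>.4)&(W[...,0]<.78)&(W[...,1]>-.15)&(W[...,1]<.2)
p=W[m]; rc=cv2.minAreaRect(p[:,:2].astype(np.float32)); print(rc)
```

```text
shift [-45.21  -6.67  49.15] turn [ 0.  21.9 -0.1]
[ 0.19363692 -0.61998211  0.23257765]
((0.5420315265655518, 0.04282394051551819), (0.2999001145362854, 0.2999151647090912), 86.95635986328125)
```

```bash
python3 -m inch '[[1,-5,-6.7,5,0,0,0],[1,-10,-6.7,11,0,0,0],[1,-15,-6.7,16.4,0,0,0],[1,-19,-6.7,20,0,0,0],[1,-23,-6.7,25,0,0,0]]' 6
python3 -m inch '[[1,-5,0,5,0,0,0],[1,-10,0,11,0,0,0],[1,-15,0,16.4,0,0,0],[1,-19,0,20,0,0,0],[1,-22.2,0,24.1,0,0,0]]'
python3 -m inch '[[1,0,0,0,0,11,0],[1,0,0,0,0,21.9,0],[1,0,0,0,0,21.9,0]]'
python3 - <<'E'
from h import *
go((0.528,-0.042,0.217),-94.5)
c=cam('wrist'); save(c['frame'],'w1.png'); s,t,r=st()
print((c['R'] @ (t-0)+c['t']), c['R'][2])
for n,p in dict(D=(.528,-.042,.217),eyr=(.4335,.0035,.190),eyl=(.4375,.0935,.19)).items(): print(n,proj(c,p))
W=cloud(c); Z=W[...,2]
m=(Z>.222)&(Z<.236); k,l,stt,ce=cv2.connectedComponentsWithStats(m.astype(np.uint8))
for i in range(1,k):
    if stt[i,4]>200: p=W[l==i]; print(ce[i].round(),stt[i,4],np.median(p,0).round(4),((p.min(0)+p.max(0))/2).round(4),np.ptp(p,axis=0).round(3))
E
```

```text
time_s: 0.72
tool_pos: [0.3402, -0.364, 0.2997]
ee_rot: [-1.338, 0.983, -0.984]
wrist_force: [1.1, -0.2, -0.6]
gripper_width: 0.0874
time_s: 1.35
tool_pos: [0.4957, -0.0934, 0.2996]
ee_rot: [-1.338, 0.983, -0.984]
wrist_force: [1.4, -1.2, 0.3]
gripper_width: 0.087
time_s: 1.72
tool_pos: [0.4951, -0.0952, 0.2993]
ee_rot: [-1.172, 1.267, -1.266]
wrist_force: [0.1, -0.0, -0.7]
gripper_width: 0.0871
shift [-5.56  8.23  2.87] turn [ 0.   0.1 -0. ]
[-0.0006029   0.02844602  0.1638723 ] [-0.25444596  0.02057745 -0.96686805]
D [[229.1299046  214.07561626]]
eyr [[196.52627523 329.22231122]]
eyl [[ 84.42765796 332.3608067 ]]
[219.  24.] 3077 [ 0.6346 -0.0539  0.2304] [ 0.6342 -0.0526  0.2278] [0.027 0.038 0.012]
[231. 217.] 2556 [ 0.5284 -0.0463  0.2304] [ 0.5266 -0.0441  0.2274] [0.038 0.038 0.011]
```

View pics/w1.png

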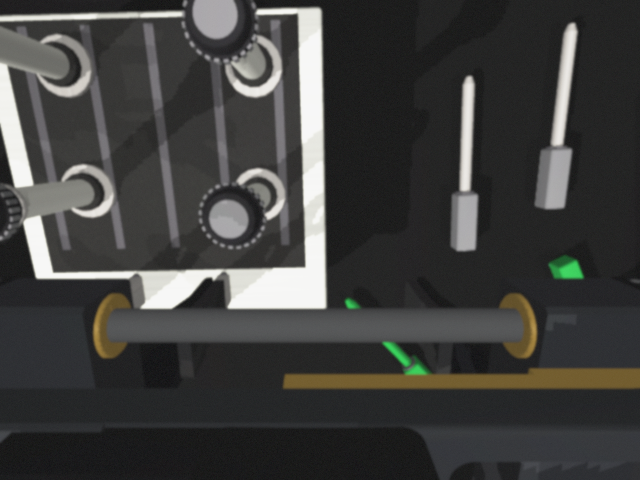

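```bash
python3 -m inch '[[1,-5.2,0,2.9,0,0,0],[1,-5.2,4,2.9,0,0,0],[1,-5.2,8.9,2.9,0,0,0],[1,-5.2,8.9,2.9,0,0,0]]'
python3 -m inch '[[0.4,0,0,0,0,0,0],[0.4,0,0,0,0,0,0],[0.4,0,0,0,0,0,0],[0.4,0,0,0,0,0,0],[0.4,0,0,0,0,0,0]]' 6
python3 -m inch '[[0.4,0,0,0,0,0,0],[0.4,0,0,0,0,0,0],[0.4,0,0,0,0,0,0]]'
```

```text
time_s: 2.28
tool_pos: [0.5255, -0.0459, 0.2073]
ee_rot: [-1.177, 1.272, -1.261]
wrist_force: [0.4, -0.6, 1.0]
gripper_width: 0.087
time_s: 2.9
tool_pos: [0.5285, -0.0458, 0.211]
ee_rot: [-1.171, 1.267, -1.268]
wrist_force: [-0.2, 0.4, 0.0]
gripper_width: 0.045
time_s: 3.28
tool_pos: [0.5285, -0.0456, 0.2109]
ee_rot: [-1.171, 1.267, -1.267]
wrist_force: [-0.4, -0.2, 2.4]
gripper_width: 0.0408
```

```bash
i(){ grep -E 'tool_pos|wrist_force|width' | tr '\n' ' '; echo; }
python3 -m inch '[[0.4,0,0,0.3,0,0,0],[0.4,0,0,0.3,0,0,0]]'|i
python3 -m inch '[[0.4,0,0,0.3,0,0,0],[0.4,0,0,0.3,0,0,0]]'|i
python3 -m inch '[[0.4,0,0,0.3,0,0,0],[0.4,0,0,0.3,0,0,0]]'|i
python3 -m inch '[[0.4,0,0,-0.9,0,0,0],[0.4,0,0,-0.9,0,0,0],[0.4,0,0,-0.9,0,0,0]]'|i
```

```text
tool_pos: [0.5318, -0.0459, 0.2108] wrist_force: [0.5, 0.7, 1.7] gripper_width: 0.0402 
tool_pos: [0.5347, -0.0462, 0.2106] wrist_force: [0.1, 0.9, 1.9] gripper_width: 0.0403 
tool_pos: [0.5375, -0.0465, 0.2105] wrist_force: [0.1, -0.0, -0.3] gripper_width: 0.0406 
tool_pos: [0.5281, -0.0459, 0.2108] wrist_force: [-0.6, -0.7, 1.4] gripper_width: 0.0408
```

```bash
i(){ grep -E 'tool_pos|wrist_force|width' | tr '\n' ' '; echo; }
python3 -m inch '[[0.4,0,0,-0.3,0,0,0],[0.4,0,0,-0.6,0,0,0],[0.4,0,0,-0.6,0,0,0]]'|i
python3 -m inch '[[0.4,0,0,-0.3,0,0,0],[0.4,0,0,-0.3,0,0,0]]'|i
python3 -m inch '[[0.4,0,0,-0.3,0,0,0],[0.4,0,0,-0.3,0,0,0]]'|i
python3 -m inch '[[0.4,0,0,-0.3,0,0,0],[0.4,0,0,-0.3,0,0,0]]'|i
```

```text
tool_pos: [0.5219, -0.0454, 0.2106] wrist_force: [-1.1, -0.6, 1.3] gripper_width: 0.041 
tool_pos: [0.519, -0.0451, 0.2105] wrist_force: [-0.9, -0.5, -1.0] gripper_width: 0.0406 
tool_pos: [0.5159, -0.0448, 0.2103] wrist_force: [-0.5, -0.1, -3.3] gripper_width: 0.0408 
tool_pos: [0.5129, -0.0445, 0.2102] wrist_force: [1.1, 0.3, -5.8] gripper_width: 0.0405
```

```bash
cat >> h.py <<'E'
def tq():
    s,t,r=st(); print('t',s['time_s'],'q7',np.round(np.degrees(s['joint_pos'][6]),1),'pos',t.round(4),'F',np.round(s['wrist_force'],1),'T',np.round(s['wrist_torque'],3),'w',round(s['gripper_width'],4))
E
cat > t.py <<'E'
from h import *; tq()
E
i(){ grep -E 'tool_pos|wrist_force|width' | tr '\n' ' '; echo; }
python3 -m inch '[[0.4,0,0,0.8,0,0,0],[0.4,0,0,1.5,0,0,0],[0.4,0,0,1.5,0,0,0]]' 25|i
python3 t.py
python3 -m inch '[[0.3,0,0,0,0,10,0],[0.3,0,0,0,0,20,0],[0.3,0,0,0,0,30,0],[0.3,0,0,0,0,40,0],[0.3,0,0,0,0,50,0]]' 25|i
python3 t.py
```

```text
tool_pos: [0.5294, -0.0457, 0.2111] wrist_force: [-0.7, -0.7, 0.6] gripper_width: 0.0398 
t 5.9 q7 -96.1 pos [ 0.5294 -0.0457  0.2111] F [-0.7 -0.7  0.6] T [-0.012  0.18  -0.028] w 0.0398
tool_pos: [0.5284, -0.0463, 0.2111] wrist_force: [-1.1, -1.1, 1.6] gripper_width: 0.04 
t 6.525 q7 -145.9 pos [ 0.5284 -0.0463  0.2111] F [-1.1 -1.1  1.6] T [-0.148  0.581  0.128] w 0.04
```

```bash
i(){ grep -E 'tool_pos|wrist_force|width' | tr '\n' ' '; echo; }
python3 -m inch '[[0.62,0,0,0,0,0,0],[0.62,0,0,0,0,0,0],[0.62,0,0,0,0,-10,0],[0.62,0,0,0,0,-20,0],[0.62,0,0,0,0,-30,0]]' |i
python3 -m inch '[[0.62,0,0,0,0,-10.6,0],[0.62,0,0,0,0,-21.2,0],[0.62,0,0,0,0,-31.8,0],[0.62,0,0,0,0,-42.4,0],[0.62,0,0,0,0,-53,0]]' |i
python3 -m inch '[[0.62,0,0,0,0,-10.6,0],[0.62,0,0,0,0,-21.2,0],[0.62,0,0,0,0,-31.8,0],[0.62,0,0,0,0,-42.4,0],[0.62,0,0,0,0,-53,0]]' |i
python3 -m inch '[[0.62,0,0,0,0,-10.6,0],[0.62,0,0,0,0,-21.2,0],[0.62,0,0,0,0,-31.8,0],[0.62,0,0,0,0,-42.4,0],[0.62,0,0,0,0,-53,0]]' |i
python3 -m inch '[[0.62,0,0,0,0,-10.6,0],[0.62,0,0,0,0,-21.2,0],[0.62,0,0,0,0,-31.8,0],[0.62,0,0,0,0,-42.4,0],[0.62,0,0,0,0,-53,0]]' |i
python3 -m inch '[[0.62,0,0,0,0,-10.6,0],[0.62,0,0,0,0,-21.2,0],[0.62,0,0,0,0,-30,0],[0.4,0,0,0,0,-38,0],[0.4,0,0,0,0,-38,0]]' |i
python3 -m inch '[[0.3,0,0,0,0,0,0],[0.3,0,0,0,0,0,0]]' 25|i
python3 t.py
```

```text
tool_pos: [0.5287, -0.0456, 0.2108] wrist_force: [-0.2, -0.4, 0.6] gripper_width: 0.0541 
tool_pos: [0.5287, -0.0456, 0.2108] wrist_force: [-0.8, 0.2, -0.1] gripper_width: 0.0537 
tool_pos: [0.5287, -0.0456, 0.2108] wrist_force: [0.2, -0.1, 0.1] gripper_width: 0.054 
tool_pos: [0.5287, -0.0457, 0.2109] wrist_force: [-0.2, -0.0, 0.1] gripper_width: 0.0539 
tool_pos: [0.5287, -0.0457, 0.2109] wrist_force: [-0.5, 0.2, -0.2] gripper_width: 0.054 
tool_pos: [0.5286, -0.0457, 0.2108] wrist_force: [-0.6, -0.0, 0.4] gripper_width: 0.0412 
tool_pos: [0.5285, -0.0457, 0.2108] wrist_force: [0.2, -0.8, 0.8] gripper_width: 0.0397 
t 10.525 q7 129.9 pos [ 0.5285 -0.0457  0.2108] F [ 0.2 -0.8  0.8] T [ 0.236 -0.084 -0.035] w 0.0397
```

```bash
python3 -m inch '[[0.3,0,0,0,0,10.6,0],[0.3,0,0,0,0,21.2,0],[0.3,0,0,0,0,31.8,0],[0.3,0,0,0,0,42.4,0],[0.3,0,0,0,0,53,0]]' >/dev/null; python3 t.py
python3 -m inch '[[0.3,0,0,0,0,10.6,0],[0.3,0,0,0,0,21.2,0],[0.3,0,0,0,0,31.8,0],[0.3,0,0,0,0,42.4,0],[0.3,0,0,0,0,53,0]]' >/dev/null; python3 t.py
python3 -m inch '[[0.3,0,0,0,0,10.6,0],[0.3,0,0,0,0,21.2,0],[0.3,0,0,0,0,31.8,0],[0.3,0,0,0,0,42.4,0],[0.3,0,0,0,0,53,0]]' >/dev/null; python3 t.py
python3 -m inch '[[0.3,0,0,0,0,10.6,0],[0.3,0,0,0,0,21.2,0],[0.3,0,0,0,0,31.8,0],[0.3,0,0,0,0,42.4,0],[0.3,0,0,0,0,53,0]]' >/dev/null; python3 t.py
```

```text
t 11.15 q7 78.2 pos [ 0.5285 -0.0459  0.2109] F [ 0.8 -0.7  0.4] T [ 0.023 -0.156  0.162] w 0.04
t 11.775 q7 26.2 pos [ 0.5278 -0.0461  0.2108] F [-2.3 -1.3  3.2] T [-0.233  0.52   0.122] w 0.0398
t 12.4 q7 -26.1 pos [ 0.5272 -0.0451  0.2108] F [-4.2  1.2  2.5] T [0.411 1.059 0.108] w 0.0399
t 13.025 q7 -78.5 pos [ 0.528  -0.0438  0.2108] F [-2.7  2.7  1.7] T [0.98  0.371 0.139] w 0.0402
```

```bash
python3 -m inch '[[0.3,0,0,0,0,10.6,0],[0.3,0,0,0,0,21.2,0],[0.3,0,0,0,0,31.8,0],[0.3,0,0,0,0,42.4,0],[0.3,0,0,0,0,53,0]]' >/dev/null; python3 t.py
python3 -m inch '[[0.3,0,0,0,0,10.6,0],[0.3,0,0,0,0,15,0],[0.3,0,0,0,0,15,0]]' >/dev/null; python3 t.py
```

```text
t 13.65 q7 -131.1 pos [ 0.5289 -0.0442  0.2109] F [ 0.1  1.8 -0. ] T [ 0.673 -0.274  0.063] w 0.0396
t 14.025 q7 -145.6 pos [ 0.5289 -0.0448  0.2109] F [1.7 2.4 0.6] T [ 0.7   -0.488 -0.099] w 0.0399
```

```bash
i(){ grep -E 'tool_pos|wrist_force|width' | tr '\n' ' '; echo; }
python3 -m inch '[[0.62,0,0,0,0,0,0],[0.62,0,0,0,0,0,0],[0.62,0,0,0,0,-10,0],[0.62,0,0,0,0,-20,0],[0.62,0,0,0,0,-30,0]]' |i
python3 -m inch '[[0.62,0,0,0,0,-10.6,0],[0.62,0,0,0,0,-21.2,0],[0.62,0,0,0,0,-31.8,0],[0.62,0,0,0,0,-42.4,0],[0.62,0,0,0,0,-53,0]]' |i
python3 -m inch '[[0.62,0,0,0,0,-10.6,0],[0.62,0,0,0,0,-21.2,0],[0.62,0,0,0,0,-31.8,0],[0.62,0,0,0,0,-42.4,0],[0.62,0,0,0,0,-53,0]]' |i
python3 -m inch '[[0.62,0,0,0,0,-10.6,0],[0.62,0,0,0,0,-21.2,0],[0.62,0,0,0,0,-31.8,0],[0.62,0,0,0,0,-42.4,0],[0.62,0,0,0,0,-53,0]]' |i
python3 -m inch '[[0.62,0,0,0,0,-10.6,0],[0.62,0,0,0,0,-21.2,0],[0.62,0,0,0,0,-31.8,0],[0.62,0,0,0,0,-42.4,0],[0.62,0,0,0,0,-53,0]]' |i
python3 -m inch '[[0.62,0,0,0,0,-10.6,0],[0.62,0,0,0,0,-21.2,0],[0.62,0,0,0,0,-30,0],[0.4,0,0,0,0,-38,0],[0.4,0,0,0,0,-38,0]]' |i
python3 -m inch '[[0.3,0,0,0,0,0,0],[0.3,0,0,0,0,0,0]]' 25|i
python3 t.py
python3 -m inch '[[0.3,0,0,0,0,10.6,0],[0.3,0,0,0,0,21.2,0],[0.3,0,0,0,0,31.8,0]]' >/dev/null; python3 t.py
python3 -m inch '[[0.3,0,0,0,0,10.6,0],[0.3,0,0,0,0,21.2,0],[0.3,0,0,0,0,31.8,0]]' >/dev/null; python3 t.py
python3 -m inch '[[0.3,0,0,0,0,10.6,0],[0.3,0,0,0,0,21.2,0],[0.3,0,0,0,0,31.8,0]]' >/dev/null; python3 t.py
```

```text
tool_pos: [0.5281, -0.0463, 0.2106] wrist_force: [0.1, 0.1, -0.1] gripper_width: 0.0539 
tool_pos: [0.5281, -0.0464, 0.2106] wrist_force: [-0.2, 0.4, 0.9] gripper_width: 0.0541 
tool_pos: [0.5281, -0.0463, 0.2106] wrist_force: [-1.0, 0.9, 0.2] gripper_width: 0.0542 
tool_pos: [0.5281, -0.0464, 0.2106] wrist_force: [-0.9, 1.1, 0.7] gripper_width: 0.054 
tool_pos: [0.5281, -0.0464, 0.2106] wrist_force: [0.6, -0.5, -1.3] gripper_width: 0.0537 
tool_pos: [0.5282, -0.0463, 0.2106] wrist_force: [0.2, 0.1, 0.3] gripper_width: 0.0411 
tool_pos: [0.5282, -0.0461, 0.2106] wrist_force: [0.8, -0.5, -0.3] gripper_width: 0.0399 
t 18.025 q7 130.2 pos [ 0.5282 -0.0461  0.2106] F [ 0.8 -0.5 -0.3] T [ 0.01   0.02  -0.037] w 0.0399
t 18.4 q7 99.0 pos [ 0.5281 -0.0456  0.2106] F [ 0.2 -0.3 -0.5] T [ 0.076 -0.047  0.176] w 0.0399
t 18.775 q7 67.9 pos [ 0.528  -0.0454  0.2105] F [-1.3  1.2 -0.5] T [0.012 0.115 0.172] w 0.0401
t 19.15 q7 36.8 pos [ 0.5283 -0.0451  0.2108] F [ 0.3 -0.9  0.6] T [ 0.008 -0.179  0.67 ] w 0.04
```

```bash
i(){ grep -E 'tool_pos|wrist_force|width' | tr '\n' ' '; echo; }
python3 -m inch '[[0.3,0,0,0,0,8,0],[0.3,0,0,0,0,8,0]]' >/dev/null; python3 t.py
python3 -m inch '[[0.6,0,0,0,0,0,0],[0.4,0,0,0,0,0,0],[0.4,0,0,0,0,0,0],[0.4,0,0,0,0,0,0]]' 8|i
python3 -m inch '[[0.4,0,0,0.4,0,0,0],[0.4,0,0,0.4,0,0,0]]'|i
python3 -m inch '[[0.4,0,0,-0.8,0,0,0],[0.4,0,0,-0.8,0,0,0],[0.4,0,0,-0.8,0,0,0]]'|i
python3 -m inch '[[0.6,0,0,0.4,0,0,0],[1,0,-9,0.4,0,0,0],[1,0,-9,0.4,0,-10,0],[1,0,-9,0.4,0,-20,0]]'|i
python3 - <<'E'
from h import *
c=cam('top'); W=cloud(c); Z=W[...,2]; tq()
m=(Z>.222)&(Z<.236)&(W[...,0]<.75)&(W[...,0]>.45)&(abs(W[...,1])<.2); k,l,stt,ce=cv2.connectedComponentsWithStats(m.astype(np.uint8))
for i in range(1,k):
    if stt[i,4]>20: print(ce[i].round(),stt[i,4],np.median(W[l==i],0).round(4))
go((.638,-.0525,.30),-94.5); go((.638,-.0525,.30),-94.5+180)
E
```

```text
t 19.4 q7 29.3 pos [ 0.5286 -0.0454  0.2109] F [-0.   1.   0.6] T [ 0.116 -0.154 -0.096] w 0.0398
tool_pos: [0.5284, -0.0457, 0.2107] wrist_force: [0.8, -0.8, 0.1] gripper_width: 0.0402 
tool_pos: [0.5267, -0.0433, 0.2107] wrist_force: [2.4, -2.3, -1.4] gripper_width: 0.0403 
tool_pos: [0.5295, -0.0472, 0.2105] wrist_force: [-3.6, 5.4, 1.3] gripper_width: 0.0405 
tool_pos: [0.5301, -0.0462, 0.3037] wrist_force: [0.0, -0.2, -0.0] gripper_width: 0.0725 
t 21.075 q7 51.7 pos [ 0.5293 -0.0463  0.3023] F [-0.4  0.8 -0.2] T [ 0.01  -0.156 -0.042] w 0.0766
[257. 170.] 169 [0.6496 0.1134 0.229 ]
[255. 212.] 177 [0.5423 0.1185 0.229 ]
shift [ 6.11  0.26 -9.01] turn [  0.  147.1   0.3]
shift [ 6.11  0.26 -9.01] turn [  0.2 -32.9  -0. ]
```

```bash
i(){ grep -E 'tool_pos|wrist_force|width' | tr '\n' ' '; echo; }
python3 -m inch '[[1,3,0,-4.5,0,0,0],[1,6.1,0,-9,0,0,0],[1,6.1,0,-9,0,-10,0],[1,6.1,0,-9,0,-20,0],[1,6.1,0,-9,0,-30,0]]'|i
python3 -m inch '[[1,0,0,0,0,-10,0],[1,0,0,0,0,-20,0],[1,0,0,0,0,-30,0],[1,0,0,0,0,-40,0],[1,0,0,0,0,-47,0]]'|i
python3 -m inch '[[1,0,0,0,0,0,0]]'|i
python3 - <<'E'
from h import *
tq(); go((.638,-.052,.211),85.5-45)
c=cam('wrist'); W=cloud(c); Z=W[...,2]
m=(Z>.226)&(Z<.236); k,l,stt,ce=cv2.connectedComponentsWithStats(m.astype(np.uint8))
for i in range(1,k):
    if stt[i,4]>200: print(ce[i].round(),stt[i],np.median(W[l==i],0).round(4))
E
```

```text
tool_pos: [0.6371, -0.0534, 0.2998] wrist_force: [-0.8, -0.3, -0.6] gripper_width: 0.087 
tool_pos: [0.6369, -0.0537, 0.3001] wrist_force: [0.1, 0.6, 0.1] gripper_width: 0.0868 
tool_pos: [0.6369, -0.0536, 0.3001] wrist_force: [0.2, -0.5, 0.1] gripper_width: 0.0874 
t 22.45 q7 115.1 pos [ 0.6369 -0.0536  0.3001] F [ 0.2 -0.5  0.1] T [ 0.128 -0.127 -0.022] w 0.0874
shift [ 0.05  8.91 -0.19] turn [-0.  88.3 -0. ]
[441. 132.] [ 412  101   59   62 2772] [ 0.5277 -0.0465  0.2304]
[313. 264.] [ 287  239   53   52 2091] [ 0.6384 -0.0537  0.2305]
```

```bash
i(){ grep -E 'tool_pos|wrist_force|width' | tr '\n' ' '; echo; }
python3 -m inch '[[1,0,4,-0.1,0,-8,0],[1,0,8.9,-0.1,0,-15,0],[0.6,0,8.9,-0.1,0,-15,0],[0.4,0,8.9,-0.1,0,-15,0],[0.4,0,8.9,-0.1,0,-15,0]]' 8 |i
python3 -m inch '[[0.4,0,0,0,0,0,0],[0.4,0,0,0,0,0,0],[0.4,0,0,0,0,0,0]]'|i
python3 -m inch '[[0.4,0,0,0.3,0,0,0],[0.4,0,0,0.3,0,0,0]]'|i
python3 -m inch '[[0.4,0,0,0.3,0,0,0],[0.4,0,0,0.3,0,0,0]]'|i
python3 -m inch '[[0.4,0,0,-1,0,0,0],[0.4,0,0,-1,0,0,0],[0.4,0,0,-1,0,0,0]]'|i
python3 -m inch '[[0.4,0,0,-0.2,0,0,0],[0.4,0,0,-0.2,0,0,0]]'|i
python3 t.py
```

```text
tool_pos: [0.6389, -0.052, 0.2142] wrist_force: [0.8, -0.1, -0.1] gripper_width: 0.0647 
tool_pos: [0.638, -0.0525, 0.2123] wrist_force: [0.2, -0.5, 2.1] gripper_width: 0.0404 
tool_pos: [0.6361, -0.055, 0.2122] wrist_force: [0.7, 0.0, 3.2] gripper_width: 0.0405 
tool_pos: [0.6341, -0.0576, 0.2119] wrist_force: [0.3, 0.3, 3.9] gripper_width: 0.0404 
tool_pos: [0.6402, -0.0489, 0.2119] wrist_force: [1.7, 0.1, 4.2] gripper_width: 0.0403 
tool_pos: [0.6411, -0.0477, 0.2118] wrist_force: [-0.3, 0.1, 5.1] gripper_width: 0.0406 
t 24.625 q7 126.7 pos [ 0.6411 -0.0477  0.2118] F [-0.3  0.1  5.1] T [-0.018 -0.048 -0.025] w 0.0406
```

```bash
i(){ grep -E 'tool_pos|wrist_force|width' | tr '\n' ' '; echo; }
python3 -m inch '[[0.4,0,0,-0.2,0,0,0],[0.4,0,0,-0.2,0,0,0]]'|i
python3 -m inch '[[0.4,0,0,-0.2,0,0,0],[0.4,0,0,-0.2,0,0,0]]'|i
python3 -m inch '[[0.4,0,0,-0.2,0,0,0],[0.4,0,0,-0.2,0,0,0]]'|i
python3 -m inch '[[0.4,0,0,0.8,0,0,0],[0.4,0,0,1.8,0,0,0],[0.4,0,0,1.8,0,0,0]]'|i
python3 -m inch '[[0.4,0,0,0.2,0,0,0],[0.4,0,0,0.2,0,0,0]]'|i
python3 -m inch '[[0.4,0,0,0.2,0,0,0],[0.4,0,0,0.2,0,0,0]]'|i
python3 -m inch '[[0.4,0,0,0.2,0,0,0],[0.4,0,0,0.2,0,0,0]]'|i
```

```text
tool_pos: [0.6423, -0.0458, 0.2116] wrist_force: [-0.4, -0.8, 3.5] gripper_width: 0.04 
tool_pos: [0.6435, -0.044, 0.2114] wrist_force: [0.2, -0.5, 2.9] gripper_width: 0.0406 
tool_pos: [0.6445, -0.0425, 0.2112] wrist_force: [-0.3, -1.2, 1.0] gripper_width: 0.0408 
tool_pos: [0.6331, -0.0587, 0.2115] wrist_force: [-1.2, -0.2, 1.5] gripper_width: 0.0409 
tool_pos: [0.6326, -0.059, 0.2115] wrist_force: [-0.3, 0.0, 0.0] gripper_width: 0.0404 
tool_pos: [0.6316, -0.0604, 0.2114] wrist_force: [1.3, 1.4, -2.0] gripper_width: 0.0404 
tool_pos: [0.6303, -0.0623, 0.2113] wrist_force: [0.9, 0.6, -4.0] gripper_width: 0.0407
```

```bash
python3 -m inch '[[0.3,0,0,-0.6,0,0,0],[0.3,0,0,-1.2,0,0,0],[0.3,0,0,-1.2,0,0,0]]' 25 >/dev/null; python3 t.py
python3 -m inch '[[0.3,0,0,0,0,10.6,0],[0.3,0,0,0,0,21.2,0],[0.3,0,0,0,0,31.8,0],[0.3,0,0,0,0,42.4,0],[0.3,0,0,0,0,53,0]]' >/dev/null; python3 t.py
python3 -m inch '[[0.3,0,0,0,0,10.6,0],[0.3,0,0,0,0,21.2,0],[0.3,0,0,0,0,31.8,0],[0.3,0,0,0,0,42.4,0],[0.3,0,0,0,0,53,0]]' >/dev/null; python3 t.py
python3 -m inch '[[0.3,0,0,0,0,10.6,0],[0.3,0,0,0,0,21.2,0],[0.3,0,0,0,0,31.8,0],[0.3,0,0,0,0,42.4,0],[0.3,0,0,0,0,53,0]]' >/dev/null; python3 t.py
python3 -m inch '[[0.3,0,0,0,0,10.6,0],[0.3,0,0,0,0,21.2,0],[0.3,0,0,0,0,31.8,0],[0.3,0,0,0,0,42.4,0],[0.3,0,0,0,0,53,0]]' >/dev/null; python3 t.py
```

```text
t 26.875 q7 127.2 pos [ 0.638  -0.0518  0.2119] F [-0.8  0.3  0.1] T [ 0.024  0.109 -0.024] w 0.0399
t 27.5 q7 78.2 pos [ 0.6376 -0.0511  0.2119] F [-1.9  0.7 -0.3] T [0.474 0.166 0.206] w 0.0405
t 28.125 q7 28.6 pos [ 0.6386 -0.0501  0.212 ] F [ 1.6  2.  -2.3] T [ 0.774 -0.61   0.119] w 0.04
t 28.75 q7 -21.7 pos [ 0.6398 -0.0511  0.2121] F [ 4.3  1.3 -3.2] T [ 0.078 -1.266  0.196] w 0.04
t 29.375 q7 -72.5 pos [ 0.6391 -0.0524  0.2121] F [ 2.8 -1.5 -1.9] T [-0.284 -0.604  0.083] w 0.0399
```

```bash
i(){ grep -E 'tool_pos|wrist_force|width' | tr '\n' ' '; echo; }
python3 -m inch '[[0.3,0,0,0,0,10.6,0],[0.3,0,0,0,0,21.2,0],[0.3,0,0,0,0,31.8,0],[0.3,0,0,0,0,38,0]]' >/dev/null; python3 t.py
python3 -m inch '[[0.3,0,0,0,0,10.6,0],[0.3,0,0,0,0,21.2,0],[0.3,0,0,0,0,31.8,0],[0.3,0,0,0,0,35,0]]' >/dev/null; python3 t.py
python3 -m inch '[[0.62,0,0,0,0,0,0],[0.62,0,0,0,0,0,0],[0.62,0,0,0,0,-10,0],[0.62,0,0,0,0,-20,0],[0.62,0,0,0,0,-30,0]]' |i
python3 -m inch '[[0.62,0,0,0,0,-10.6,0],[0.62,0,0,0,0,-21.2,0],[0.62,0,0,0,0,-31.8,0],[0.62,0,0,0,0,-42.4,0],[0.62,0,0,0,0,-53,0]]' |i
python3 -m inch '[[0.62,0,0,0,0,-10.6,0],[0.62,0,0,0,0,-21.2,0],[0.62,0,0,0,0,-31.8,0],[0.62,0,0,0,0,-42.4,0],[0.62,0,0,0,0,-53,0]]' |i
python3 -m inch '[[0.62,0,0,0,0,-10.6,0],[0.62,0,0,0,0,-21.2,0],[0.62,0,0,0,0,-31.8,0],[0.62,0,0,0,0,-42.4,0],[0.62,0,0,0,0,-53,0]]' |i
python3 -m inch '[[0.62,0,0,0,0,-10.6,0],[0.62,0,0,0,0,-21.2,0],[0.62,0,0,0,0,-31.8,0],[0.62,0,0,0,0,-42.4,0],[0.62,0,0,0,0,-53,0]]' |i
python3 -m inch '[[0.62,0,0,0,0,-10.6,0],[0.62,0,0,0,0,-21.2,0],[0.62,0,0,0,0,-30,0],[0.4,0,0,0,0,-38,0],[0.4,0,0,0,0,-38,0]]' |i
python3 -m inch '[[0.3,0,0,0,0,0,0],[0.3,0,0,0,0,0,0]]' 25|i
python3 t.py
python3 -m inch '[[0.3,0,0,0,0,10.6,0],[0.3,0,0,0,0,21.2,0],[0.3,0,0,0,0,31.8,0]]' >/dev/null; python3 t.py
python3 -m inch '[[0.3,0,0,0,0,10.6,0],[0.3,0,0,0,0,21.2,0],[0.3,0,0,0,0,31.8,0]]' >/dev/null; python3 t.py
```

```text
t 29.875 q7 -109.0 pos [ 0.6387 -0.0525  0.2121] F [ 1.9 -0.5 -0.6] T [-0.233 -0.385  0.144] w 0.0399
t 30.375 q7 -142.7 pos [ 0.6385 -0.0523  0.212 ] F [-0.1 -0.5 -0. ] T [-0.143 -0.258  0.108] w 0.0401
tool_pos: [0.6377, -0.0521, 0.2117] wrist_force: [0.2, 0.2, 0.5] gripper_width: 0.0537 
tool_pos: [0.6377, -0.0522, 0.2118] wrist_force: [-0.9, -0.5, -0.5] gripper_width: 0.0541 
tool_pos: [0.6377, -0.0522, 0.2118] wrist_force: [-0.4, 0.7, 0.6] gripper_width: 0.0535 
tool_pos: [0.6377, -0.0523, 0.2118] wrist_force: [-0.1, 0.4, 0.5] gripper_width: 0.054 
tool_pos: [0.6377, -0.0524, 0.2118] wrist_force: [0.3, -0.5, 0.0] gripper_width: 0.054 
tool_pos: [0.6377, -0.0524, 0.2117] wrist_force: [-1.1, 0.2, 0.6] gripper_width: 0.0411 
tool_pos: [0.6376, -0.0523, 0.2117] wrist_force: [0.1, -0.7, -1.4] gripper_width: 0.0396 
t 34.375 q7 123.1 pos [ 0.6376 -0.0523  0.2117] F [ 0.1 -0.7 -1.4] T [ 0.12  -0.064 -0.022] w 0.0396
t 34.75 q7 93.6 pos [ 0.6374 -0.0518  0.2117] F [-0.1  1.5 -1.2] T [ 0.458 -0.013  0.159] w 0.04
t 35.125 q7 64.0 pos [ 0.6376 -0.0509  0.2117] F [ 0.5  2.6 -0.8] T [ 0.667 -0.226  0.102] w 0.0401
```

```bash
python3 -m inch '[[0.3,0,0,0,0,10.6,0],[0.3,0,0,0,0,21.2,0],[0.3,0,0,0,0,31.8,0]]' >/dev/null; python3 t.py
python3 -m inch '[[0.3,0,0,0,0,10.6,0],[0.3,0,0,0,0,21.2,0]]' >/dev/null; python3 t.py
python3 -m inch '[[0.3,0,0,0,0,10.6,0],[0.3,0,0,0,0,21.2,0]]' >/dev/null; python3 t.py
python3 -m inch '[[0.3,0,0,0,0,10.6,0],[0.3,0,0,0,0,21.2,0]]' >/dev/null; python3 t.py
```

```text
t 35.5 q7 34.2 pos [ 0.6384 -0.0505  0.2118] F [ 1.4  1.9 -2.7] T [ 0.713 -0.858  0.116] w 0.0401
t 35.75 q7 14.1 pos [ 0.6389 -0.0505  0.2118] F [ 3.9  2.  -2.6] T [ 0.52  -1.302  0.182] w 0.04
t 36.0 q7 -6.0 pos [ 0.6387 -0.0507  0.2122] F [ 2.4  1.6 -0.9] T [ 0.469 -0.662  0.698] w 0.04
t 36.25 q7 -26.2 pos [ 0.6393 -0.0508  0.2126] F [ 3.8  1.5 -0.1] T [ 0.093 -0.86   0.634] w 0.0401
```

```bash
i(){ grep -E 'tool_pos|wrist_force|width' | tr '\n' ' '; echo; }
python3 -m inch '[[0.6,0,0,0,0,0,0],[0.4,0,0,0,0,0,0],[0.4,0,0,0,0,0,0],[0.4,0,0,0,0,0,0]]' 8|i
python3 -m inch '[[0.4,0,0,0.4,0,0,0],[0.4,0,0,0.4,0,0,0]]'|i
python3 -m inch '[[0.4,0,0,-0.8,0,0,0],[0.4,0,0,-0.8,0,0,0],[0.4,0,0,-0.8,0,0,0]]'|i
python3 -m inch '[[0.6,0,0,0.4,0,0,0],[1,0,-9,0.4,0,0,0],[1,0,-9,0.4,0,-10,0],[1,0,-9,0.4,0,-20,0],[1,0,-9,0.4,0,-30,0]]'|i
python3 -m inch '[[1,0,0,0,0,-10.6,0],[1,0,0,0,0,-21.2,0],[1,0,0,0,0,-31.8,0],[1,0,0,0,0,-42.4,0],[1,0,0,0,0,-53,0]]' |i
python3 -m inch '[[1,0,0,0,0,-10.6,0],[1,0,0,0,0,-21.2,0],[1,0,0,0,0,-31.8,0],[1,0,0,0,0,-42.4,0],[1,0,0,0,0,-50,0]]' |i
python3 - <<'E'
from h import *
tq(); go((.650,.1135,.30),0)
c=cam('wrist'); W=cloud(c); Z=W[...,2]
m=(Z>.226)&(Z<.236); k,l,stt,ce=cv2.connectedComponentsWithStats(m.astype(np.uint8))
for i in range(1,k):
    if stt[i,4]>200: print(ce[i].round(),stt[i],np.median(W[l==i],0).round(4))
E
```

```text
tool_pos: [0.638, -0.0528, 0.2117] wrist_force: [2.1, -1.4, -1.0] gripper_width: 0.0406 
tool_pos: [0.6387, -0.0505, 0.2116] wrist_force: [0.6, -4.6, 1.0] gripper_width: 0.0403 
tool_pos: [0.6372, -0.0538, 0.2117] wrist_force: [5.0, 2.6, -3.2] gripper_width: 0.0407 
tool_pos: [0.6371, -0.0516, 0.3023] wrist_force: [0.2, -0.6, -0.3] gripper_width: 0.0818 
tool_pos: [0.6368, -0.0518, 0.3016] wrist_force: [0.0, 1.2, 0.5] gripper_width: 0.0867 
tool_pos: [0.6368, -0.0518, 0.3016] wrist_force: [-0.1, -0.1, 0.0] gripper_width: 0.0868 
t 39.25 q7 102.2 pos [ 0.6368 -0.0518  0.3016] F [-0.1 -0.1  0. ] T [ 0.149 -0.116  0.057] w 0.0868
shift [14.66  0.17 -7.76] turn [-1.000e-01  1.134e+02 -1.000e-01]
[399. 100.] [ 370   69   60   64 2893] [ 0.5276 -0.0462  0.2305]
[614. 233.] [ 585  206   55   54 2256] [0.544  0.1146 0.2306]
[313. 262.] [ 287  236   53   52 2071] [ 0.6372 -0.0533  0.2305]
```

```bash
i(){ grep -E 'tool_pos|wrist_force|width' | tr '\n' ' '; echo; }
python3 -m inch '[[1,5,0,-2.6,0,0,0],[1,10,0,-5.2,0,0,0],[1,14.7,0,-7.8,0,0,0],[1,14.7,0,-7.8,0,-10,0],[1,14.7,0,-7.8,0,-20,0]]' |i
python3 -m inch '[[1,0,0,0,0,0,0],[1,0,0,0,0,0,0]]' |i
python3 - <<'E'
from h import *
tq(); 
c=cam('wrist'); W=cloud(c); Z=W[...,2]
m=(Z>.226)&(Z<.236); k,l,stt,ce=cv2.connectedComponentsWithStats(m.astype(np.uint8))
for i in range(1,k):
    if stt[i,4]>200: print(ce[i].round(),stt[i],np.median(W[l==i],0).round(4))
    if stt[i,4]>200 and W[l==i][:,0].mean()>.6 and W[l==i][:,1].mean()>.05: p=np.median(W[l==i],0); go((p[0],p[1]+.0005,.211),0)
E
```

```text
tool_pos: [0.6509, 0.1153, 0.3017] wrist_force: [-0.2, -0.5, -0.7] gripper_width: 0.087 
tool_pos: [0.6516, 0.1133, 0.3016] wrist_force: [0.4, -0.5, 0.1] gripper_width: 0.0868 
t 40.175 q7 104.7 pos [0.6516 0.1133 0.3016] F [ 0.4 -0.5  0.1] T [ 0.116 -0.051 -0.015] w 0.0868
[117.  55.] [  86   22   63   67 3211] [ 0.638  -0.0512  0.2302]
[443. 140.] [ 413  110   60   61 2691] [0.5444 0.1172 0.2304]
[315. 262.] [ 289  236   52   52 2069] [0.6516 0.1131 0.2305]
shift [ 0.03  9.07 -0.02] turn [ -0.  132.9  -0. ]
```

```bash
i(){ grep -E 'tool_pos|wrist_force|width' | tr '\n' ' '; echo; }
python3 -m inch '[[1,0,4,0,0,-10,0],[1,0,9,0,0,-20,0],[0.6,0,9,0,0,-20,0],[0.4,0,9,0,0,-20,0],[0.4,0,9,0,0,-20,0]]' 8 |i
python3 -m inch '[[0.4,0,0,0,0,0,0],[0.4,0,0,0,0,0,0],[0.4,0,0,0,0,0,0]]'|i
python3 -m inch '[[0.4,0,0,0.3,0,0,0],[0.4,0,0,0.3,0,0,0]]'|i
python3 -m inch '[[0.4,0,0,0.2,0,0,0],[0.4,0,0,0.2,0,0,0]]'|i
python3 -m inch '[[0.4,0,0,0.2,0,0,0],[0.4,0,0,0.2,0,0,0]]'|i
python3 -m inch '[[0.4,0,0,-1,0,0,0],[0.4,0,0,-1,0,0,0],[0.4,0,0,-1,0,0,0]]'|i
python3 -m inch '[[0.4,0,0,-0.2,0,0,0],[0.4,0,0,-0.2,0,0,0]]'|i
python3 -m inch '[[0.4,0,0,-0.2,0,0,0],[0.4,0,0,-0.2,0,0,0]]'|i
python3 t.py
```

```text
tool_pos: [0.653, 0.1141, 0.2144] wrist_force: [-0.2, 1.2, -0.3] gripper_width: 0.0649 
tool_pos: [0.6521, 0.1135, 0.2122] wrist_force: [-0.6, -0.9, 1.4] gripper_width: 0.0405 
tool_pos: [0.6507, 0.1106, 0.2121] wrist_force: [0.4, -0.5, 1.7] gripper_width: 0.0405 
tool_pos: [0.6498, 0.1091, 0.212] wrist_force: [0.9, 0.6, 2.7] gripper_width: 0.0402 
tool_pos: [0.6492, 0.1084, 0.212] wrist_force: [2.9, 4.7, 2.2] gripper_width: 0.0404 
tool_pos: [0.6532, 0.1158, 0.212] wrist_force: [1.1, -0.3, 5.5] gripper_width: 0.0405 
tool_pos: [0.654, 0.1172, 0.2119] wrist_force: [0.2, 0.0, 4.5] gripper_width: 0.0405 
tool_pos: [0.6546, 0.1182, 0.2118] wrist_force: [-0.6, -1.7, 5.1] gripper_width: 0.0406 
t 42.85 q7 121.2 pos [0.6546 0.1182 0.2118] F [-0.6 -1.7  5.1] T [-0.205  0.098  0.004] w 0.0406
```

```bash
i(){ grep -E 'tool_pos|wrist_force|width' | tr '\n' ' '; echo; }
python3 -m inch '[[0.4,0,0,-0.2,0,0,0],[0.4,0,0,-0.2,0,0,0]]'|i
python3 -m inch '[[0.4,0,0,-0.2,0,0,0],[0.4,0,0,-0.2,0,0,0]]'|i
python3 -m inch '[[0.4,0,0,0.6,0,0,0],[0.4,0,0,1,0,0,0],[0.4,0,0,1,0,0,0]]'|i
python3 -m inch '[[0.4,0,0,0.2,0,0,0],[0.4,0,0,0.2,0,0,0]]'|i
python3 -m inch '[[0.4,0,0,0.2,0,0,0],[0.4,0,0,0.2,0,0,0]]'|i
```

```text
tool_pos: [0.6551, 0.1188, 0.2116] wrist_force: [-3.1, -3.2, 6.8] gripper_width: 0.0405 
tool_pos: [0.6556, 0.1195, 0.2114] wrist_force: [-4.3, -5.9, 6.7] gripper_width: 0.0404 
tool_pos: [0.6522, 0.1136, 0.2117] wrist_force: [-0.4, -0.6, 4.2] gripper_width: 0.0406 
tool_pos: [0.6514, 0.1124, 0.2116] wrist_force: [0.5, 0.5, 3.7] gripper_width: 0.0408 
tool_pos: [0.6504, 0.1106, 0.2115] wrist_force: [1.0, 0.7, 3.1] gripper_width: 0.0405
```

```bash
i(){ grep -E 'tool_pos|wrist_force|width' | tr '\n' ' '; echo; }
python3 -m inch '[[0.62,0,0,-0.3,0,0,0],[0.7,0,0,-0.3,0,0,0],[1,0,-9,-0.3,0,0,0],[1,0,-9,-0.3,0,0,0],[1,0,-9,-0.3,0,0,0]]'|i
python3 - <<'E'
from h import *
tq(); go((.5440,.1172,.30),0)
E
```

```text
tool_pos: [0.6525, 0.1144, 0.3039] wrist_force: [-0.5, -0.4, -0.2] gripper_width: 0.082 
t 44.85 q7 123.5 pos [0.6525 0.1144 0.3039] F [-0.5 -0.4 -0.2] T [ 0.197 -0.031 -0.036] w 0.082
shift [9.8  0.36 4.66] turn [2.000e-01 1.531e+02 1.000e-01]
```

```bash
i(){ grep -E 'tool_pos|wrist_force|width' | tr '\n' ' '; echo; }
python3 -m inch '[[1,5,0.3,2.3,0,0,0],[1,9.8,0.3,4.7,0,0,0],[1,9.8,0.3,4.7,0,0,0],[1,9.8,0.3,4.7,0,0,0]]' |i
python3 - <<'E'
from h import *
tq(); 
c=cam('wrist'); W=cloud(c); Z=W[...,2]
m=(Z>.226)&(Z<.236); k,l,stt,ce=cv2.connectedComponentsWithStats(m.astype(np.uint8))
for i in range(1,k):
    if stt[i,4]>200:
        p=np.median(W[l==i],0); print(p.round(4),stt[i])
        if p[0]<.6 and p[1]>.05: go((p[0],p[1]+.0005,.211),0)
E
```

```text
tool_pos: [0.5435, 0.1147, 0.298] wrist_force: [0.2, -0.6, -0.7] gripper_width: 0.0869 
t 45.35 q7 126.1 pos [0.5435 0.1147 0.298 ] F [ 0.2 -0.6 -0.7] T [ 0.144 -0.117  0.034] w 0.0869
[ 0.5308 -0.0363  0.2302] [ 177    0   64   35 1688]
[ 0.6368 -0.0513  0.2303] [   2   53   66   66 3196]
[0.5428 0.1171 0.2306] [ 291  241   53   52 2120]
shift [ 0.21  8.72 -0.18] turn [ -0. 153.   0.]
```

```bash
i(){ grep -E 'tool_pos|wrist_force|width' | tr '\n' ' '; echo; }
python3 -m inch '[[1,0.2,4,-0.2,0,0,0],[1,0.2,8.6,-0.2,0,0,0],[0.6,0.2,8.6,-0.2,0,0,0],[0.4,0.2,8.6,-0.2,0,0,0],[0.4,0.2,8.6,-0.2,0,0,0]]' 8 |i
python3 -m inch '[[0.4,0,0,0,0,0,0],[0.4,0,0,0,0,0,0],[0.4,0,0,0,0,0,0]]'|i
python3 -m inch '[[0.4,0,0,0.3,0,0,0],[0.4,0,0,0.3,0,0,0]]'|i
python3 -m inch '[[0.4,0,0,0.2,0,0,0],[0.4,0,0,0.2,0,0,0]]'|i
python3 -m inch '[[0.4,0,0,0.2,0,0,0],[0.4,0,0,0.2,0,0,0]]'|i
python3 -m inch '[[0.4,0,0,-1,0,0,0],[0.4,0,0,-1,0,0,0],[0.4,0,0,-1,0,0,0]]'|i
python3 -m inch '[[0.4,0,0,-0.2,0,0,0],[0.4,0,0,-0.2,0,0,0]]'|i
python3 -m inch '[[0.4,0,0,-0.2,0,0,0],[0.4,0,0,-0.2,0,0,0]]'|i
python3 t.py
```

```text
tool_pos: [0.5437, 0.1194, 0.2146] wrist_force: [0.3, 0.5, 0.4] gripper_width: 0.0648 
tool_pos: [0.5426, 0.1185, 0.2131] wrist_force: [0.8, -0.4, 1.4] gripper_width: 0.0404 
tool_pos: [0.5412, 0.1158, 0.2131] wrist_force: [1.0, 0.3, 2.8] gripper_width: 0.0405 
tool_pos: [0.5402, 0.114, 0.2129] wrist_force: [0.5, 0.5, 1.9] gripper_width: 0.0408 
tool_pos: [0.5394, 0.1127, 0.2128] wrist_force: [2.4, 2.0, 2.3] gripper_width: 0.0407 
tool_pos: [0.5438, 0.1214, 0.2129] wrist_force: [0.8, -0.3, 5.2] gripper_width: 0.0406 
tool_pos: [0.5445, 0.1228, 0.2127] wrist_force: [-0.0, -1.4, 4.7] gripper_width: 0.0405 
tool_pos: [0.5454, 0.1245, 0.2126] wrist_force: [0.2, -2.1, 4.6] gripper_width: 0.0402 
t 48.025 q7 122.4 pos [0.5454 0.1245 0.2126] F [ 0.2 -2.1  4.6] T [-0.127  0.021 -0.03 ] w 0.0402
```

```bash
i(){ grep -E 'tool_pos|wrist_force|width' | tr '\n' ' '; echo; }
python3 -m inch '[[0.4,0,0,-0.2,0,0,0],[0.4,0,0,-0.2,0,0,0]]'|i
python3 -m inch '[[0.4,0,0,-0.2,0,0,0],[0.4,0,0,-0.2,0,0,0]]'|i
python3 -m inch '[[0.4,0,0,0.8,0,0,0],[0.4,0,0,1.4,0,0,0],[0.4,0,0,1.4,0,0,0]]'|i
python3 -m inch '[[0.4,0,0,0.2,0,0,0],[0.4,0,0,0.2,0,0,0]]'|i
python3 -m inch '[[0.4,0,0,0.2,0,0,0],[0.4,0,0,0.2,0,0,0]]'|i
```

```text
tool_pos: [0.546, 0.1255, 0.2124] wrist_force: [-1.8, -3.2, 4.9] gripper_width: 0.0403 
tool_pos: [0.5465, 0.1263, 0.2122] wrist_force: [-3.0, -5.4, 5.5] gripper_width: 0.0401 
tool_pos: [0.5406, 0.1155, 0.2125] wrist_force: [0.3, -0.6, 1.8] gripper_width: 0.0401 
tool_pos: [0.5398, 0.1142, 0.2125] wrist_force: [0.8, 0.2, -0.1] gripper_width: 0.0405 
tool_pos: [0.5392, 0.113, 0.2125] wrist_force: [1.5, 3.0, -2.2] gripper_width: 0.041
```

```bash
i(){ grep -E 'tool_pos|wrist_force|width' | tr '\n' ' '; echo; }
python3 -m inch '[[0.62,0,0,-0.6,0,0,0],[0.7,0,0,-0.6,0,0,0],[1,0,-6,-0.6,0,0,0],[1,0,-12,-0.6,0,0,0],[1,0,-12,-0.6,0,10,0]]'|i
python3 -m inch '[[1,0,0,0,0,10.6,0],[1,0,0,0,0,21.2,0],[1,0,0,0,0,31.8,0],[1,0,0,0,0,42.4,0],[1,0,0,0,0,53,0]]' |i
python3 -m inch '[[1,0,0,0,0,10.6,0],[1,0,0,0,0,21.2,0],[1,0,0,0,0,31.8,0],[1,0,0,0,0,42.4,0],[1,0,0,0,0,53,0]]' |i
python3 -m inch '[[1,0,0,0,0,10.6,0],[1,0,0,0,0,21.2,0],[1,0,0,0,0,31.8,0],[1,0,0,0,0,37,0],[1,0,0,0,0,37,0]]' |i
python3 - <<'E'
from h import *
tq(); go((.45,-.05,.33),-3)
E
```

```text
tool_pos: [0.5436, 0.119, 0.3373] wrist_force: [-0.1, -0.5, -2.0] gripper_width: 0.0821 
tool_pos: [0.5416, 0.1176, 0.3326] wrist_force: [0.7, 1.0, 0.3] gripper_width: 0.0871 
tool_pos: [0.5416, 0.1176, 0.3326] wrist_force: [0.0, -0.3, 0.3] gripper_width: 0.0872 
tool_pos: [0.5417, 0.1177, 0.3326] wrist_force: [0.2, 0.3, -0.8] gripper_width: 0.0872 
t 51.9 q7 -20.3 pos [0.5417 0.1177 0.3326] F [ 0.2  0.3 -0.8] T [-0.077 -0.11   0.009] w 0.0872
shift [ -9.2    0.28 -16.75] turn [ 0.   3.1 -0. ]
```

```bash
i(){ grep -E 'tool_pos|wrist_force|width' | tr '\n' ' '; echo; }
python3 -m inch '[[1,-3,0,-5.6,0,3.1,0],[1,-6,0,-11,0,3.1,0],[1,-9.2,0,-16.8,0,3.1,0],[1,-9.2,0,-16.8,0,3.1,0],[1,-9.2,0,-16.8,0,3.1,0]]'|i
python3 - <<'E'
from h import *
tq()
c=cam('wrist'); save(c['frame'],'w2.png'); W=cloud(c); np.save('w2W.npy',W); Z=W[...,2]
m=(Z>.19)&(Z<.214)&(W[...,0]<.48); k,l,stt,ce=cv2.connectedComponentsWithStats(m.astype(np.uint8))
for i in range(1,k):
    if stt[i,4]>150:
        p=W[l==i]; hi=p[p[:,2]>.2]; print(ce[i].round(),np.median(p,0).round(4),p.min(0).round(4),p.max(0).round(4),'top',np.median(hi,0).round(4),len(hi),hi.min(0).round(4),hi.max(0).round(4))
print(proj(c,[(.4335,.0035,.19),(.4375,.0935,.19)]))
E
```

```text
tool_pos: [0.45, -0.0501, 0.3329] wrist_force: [0.4, 0.6, -0.2] gripper_width: 0.0872 
t 52.525 q7 5.4 pos [ 0.45   -0.0501  0.3329] F [ 0.4  0.6 -0.2] T [-0.008 -0.108  0.014] w 0.0872
[289.  45.] [0.4396 0.0914 0.2042] [0.4218 0.0857 0.19  ] [0.4556 0.0988 0.2086] top [0.439  0.0918 0.2053] 746 [0.4248 0.0859 0.2   ] [0.4526 0.0988 0.2086]
[291. 173.] [0.435  0.003  0.2045] [ 0.417  -0.0037  0.1906] [0.4508 0.0094 0.2087] top [0.4346 0.0027 0.2053] 542 [ 0.4205 -0.0037  0.2   ] [0.4478 0.0087 0.2087]
[[290.58215137 171.31241523]
 [287.71165046  46.96589692]]
```

View pics/w2.png

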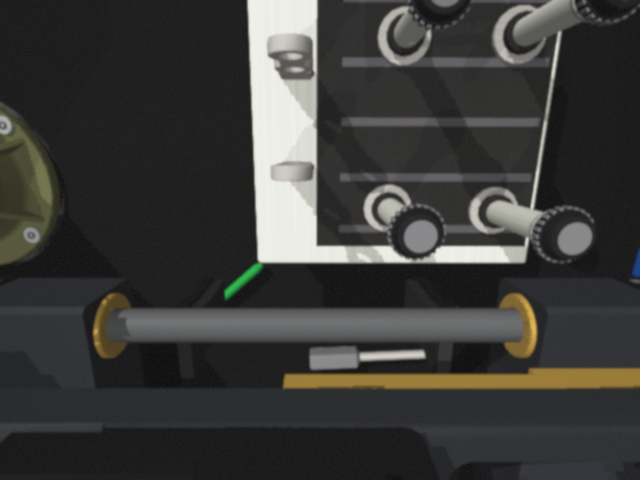

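```bash
i(){ grep -E 'tool_pos|wrist_force|ee_rot' | tr '\n' ' '; echo; }
python3 -m inch '[[1,-1.8,5,0,0,0,-10],[1,-1.8,10.3,0,0,0,-20],[1,-1.8,10.3,0,0,0,-20],[1,-1.8,10.3,0,0,0,-20]]'|i
python3 - <<'E'
from h import *
s,t,r=st(); print(np.round(s['joint_pos'],2),r.as_matrix()[:,1].round(3),t)
E
```

```text
tool_pos: [0.4499, -0.0374, 0.2173] ee_rot: [-1.554, -0.178, -0.224] wrist_force: [-1.0, 1.3, 1.1] 
[ 0.32 -0.29 -0.23  2.12 -0.1   1.05  0.09] [ 0.254  0.003 -0.967] [ 0.44991247 -0.03735774  0.21734901]
```

```bash
cat >> h.py <<'E'
def lean(yaw,a=-30): return down(yaw)*R.from_euler('x',a,degrees=True)
def bars():
    c=cam('top'); W=cloud(c); f=c['frame'].astype(int); X,Y,Z=W[...,0],W[...,1],W[...,2]
    g=(f.max(-1)-f.min(-1)<25)&(Z>.005)&(Z<.04)&(f.mean(-1)>40)&(Y<-.15)&(Y>-.5)&(X>.25)&(X<.75)
    k,l,stt,ce=cv2.connectedComponentsWithStats(g.astype(np.uint8))
    for i in range(1,k):
        if stt[i,4]>60:
            p=W[l==i]; b=cv2.boxPoints(cv2.minAreaRect(p[:,:2].astype(np.float32))); print(stt[i],b.round(4).tolist())
            hi=p[p[:,2]>.0195]; print('hi',len(hi),hi.mean(0).round(4),hi.min(0).round(4),hi.max(0).round(4))
    return c
E
python3 - <<'E'
from h import *
c=bars()
go((.47,-.20,.30),87.7)
print(proj(c,[(.5,.3,0)]))
W=np.load('topW.npy')
for n,(u,v) in dict(beaker=(186,196),bottle=(183,237),jar=(170,277)).items(): print(n,np.nanmedian(W[v-4:v+5,u-4:u+5].reshape(-1,3),0).round(3))
E
```

```text
[434 180  10  69 405] [[0.47380000352859497, -0.3910999894142151], [0.6754000186920166, -0.4007999897003174], [0.6765000224113464, -0.37720000743865967], [0.4749000072479248, -0.3675000071525574]]
hi 225 [ 0.5283 -0.3817  0.0242] [ 0.4747 -0.3927  0.0195] [ 0.6666 -0.3694  0.0347]
[398 195  10  70 418] [[0.43070000410079956, -0.2888999879360199], [0.6319000124931335, -0.29109999537467957], [0.632099986076355, -0.26660001277923584], [0.4309999942779541, -0.26440000534057617]]
hi 219 [ 0.4848 -0.2767  0.024 ] [ 0.4308 -0.2896  0.0195] [ 0.6265 -0.2647  0.0325]
shift [  4.82  -7.7  -15.92] turn [ 11.  -89.2  11.6]
[[198.7665348 243.8416141]]
beaker [0.639 0.337 0.006]
bottle [0.503 0.322 0.101]
jar [0.398 0.358 0.086]
```

```bash
i(){ grep -E 'tool_pos|wrist_force|ee_rot' | tr '\n' ' '; echo; }
python3 -m inch '[[1,2,-5,0,0,0,7],[1,3,-9,0,0,0,14.7],[1,3,-9,0,0,0,14.7]]'|i
python3 - <<'E'
from h import *
s,t,r=st(); print(np.round(s['joint_pos'],2),r.as_matrix().round(3).tolist()); go((.48,-.30,.25),87.7)
E
```

```text
tool_pos: [0.4591, -0.0486, 0.3159] ee_rot: [-1.569, 0.038, -0.041] wrist_force: [0.0, 1.8, 0.1] 
[ 0.37 -0.1  -0.29  1.75 -0.03  1.49  0.03] [[0.999, 0.002, 0.05], [-0.05, 0.001, 0.999], [0.002, -1.0, 0.001]]
shift [  3.35   6.56 -25.01] turn [  0.  -90.6   0.1]
```

```bash
i(){ grep -E 'tool_pos|wrist_force|ee_rot' | tr '\n' ' '; echo; }
python3 -m inch '[[1,0.6,0,-6,0,0,0],[1,1.4,0,-12,0,0,0],[1,2,3,-18,0,0,0],[1,3.3,6.5,-25,0,0,0],[1,3.3,6.5,-25,0,-10,0]]'|i
python3 -m inch '[[1,0,0,0,0,-10,0],[1,0,0,0,0,-20,0],[1,0,0,0,0,-30,0],[1,0,0,0,0,-40,0],[1,0,0,0,0,-50,0]]'|i
python3 -m inch '[[1,0,0,0,0,-10,0],[1,0,0,0,0,-20,0],[1,0,0,0,0,-30,0],[1,0,0,0,0,-30.6,0]]'|i
python3 - <<'E'
from h import *
s,t,r=st(); print(np.round(s['joint_pos'],2)); 
c=cam('wrist'); save(c['frame'],'w3.png'); W=cloud(c); Z=W[...,2]; f=c['frame'].astype(int)
g=(f.max(-1)-f.min(-1)<25)&(Z>.006)&(Z<.04)&(f.mean(-1)>45)
k,l,stt,ce=cv2.connectedComponentsWithStats(g.astype(np.uint8))
for i in range(1,k):
    if stt[i,4]>300:
        p=W[l==i]; b=cv2.boxPoints(cv2.minAreaRect(p[:,:2].astype(np.float32))); print(stt[i],b.round(4).tolist(),np.percentile(p[:,2],90))
E
```

```text
tool_pos: [0.4731, -0.3036, 0.2441] ee_rot: [-1.566, -0.091, 0.1] wrist_force: [1.0, 0.0, 0.9] 
tool_pos: [0.475, -0.2999, 0.2467] ee_rot: [-1.423, -0.779, 0.781] wrist_force: [0.9, 0.1, 0.4] 
tool_pos: [0.4751, -0.2999, 0.2468] ee_rot: [-1.226, -1.177, 1.177] wrist_force: [0.7, -0.1, 0.6] 
[ 0.65  0.14 -0.15  1.65  0.02  1.36  2.03]
[   0  128   47  151 1955] [[0.36899998784065247, -0.5942000150680542], [0.36980000138282776, -0.618399977684021], [0.5246000289916992, -0.6134999990463257], [0.5238000154495239, -0.5892999768257141]] 0.03787049030461023
[ 499  130   43  154 1437] [[0.39329999685287476, -0.09019999951124191], [0.5547999739646912, -0.10719999670982361], [0.5561000108718872, -0.09489999711513519], [0.3946000039577484, -0.0778999999165535]] 0.038366842133185156
[ 323  175   24  134 2246] [[0.43059998750686646, -0.2897999882698059], [0.58160001039505, -0.2906000018119812], [0.5817000269889832, -0.26649999618530273], [0.43070000410079956, -0.26579999923706055]] 0.024923871659427353
[ 227  220   28   89 1817] [[0.4745999872684479, -0.3935000002384186], [0.5777000188827515, -0.39750000834465027], [0.5787000060081482, -0.37299999594688416], [0.475600004196167, -0.36899998784065247]] 0.02488047392349245
[243 343  12  40 377] [[0.6195999979972839, -0.3919000029563904], [0.6758999824523926, -0.3937000036239624], [0.6762999892234802, -0.3817000091075897], [0.6200000047683716, -0.3799999952316284]] 0.018441125516969838
```

View pics/w3.png

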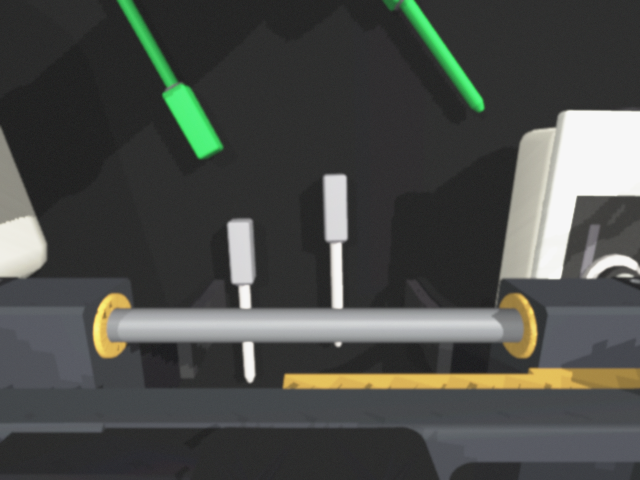

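Run:
```python
from h import *
go((.475,-.3816,.12),Rm=down(88.1))
go((.475,-.3816,.12),Rm=lean(88.1))
```

```text
shift [-8.18 12.67 -0.37] turn [-0.1 -0.6  0.1]
shift [-8.18 12.67 -0.37] turn [-30.1  -0.6  -0. ]
```

```bash
i(){ grep -E 'tool_pos|wrist_force|ee_rot' | tr '\n' ' '; echo; }
python3 -m inch '[[0.7,-4,4,-0.2,-10,0,0],[0.7,-8.2,8,-0.4,-20,0,0],[0.7,-8.2,12.7,-0.4,-30,-0.6,0],[0.7,-8.2,12.7,-0.4,-30,-0.6,0],[0.7,-8.2,12.7,-0.4,-30,-0.6,0]]'|i
python3 - <<'E'
from h import *
s,t,r=st(); print(np.round(s['joint_pos'],2)); go((.491,-.3816,.019),Rm=lean(88.1)); print(t, r.as_matrix()[:,1].round(3))
E
```

```text
tool_pos: [0.4747, -0.3815, 0.1188] ee_rot: [-1.604, -1.551, 0.894] wrist_force: [0.6, -0.1, -0.4] 
[ 1.45  0.16 -0.64  2.03 -0.46  0.66  2.69]
shift [0.03 9.46 3.57] turn [-0.1 -0.1  0.1]
[ 0.47470538 -0.38152408  0.11881657] [ 0.499 -0.016 -0.867]
```

```bash
i(){ grep -E 'tool_pos|wrist_force|ee_rot' | tr '\n' ' '; echo; }
python3 -c "
from h import *
print(st()[0]['joint_pos'])"
python3 -m inch '[[0.7,0,0,0,8,0,0],[0.7,0,0,0,8,0,0]]'|i
python3 -c "
from h import *
s=st()[0]; print(np.round(s['joint_pos'],3)); go((.491,-.3816,.019),Rm=lean(88.1,-22))"
```

```text
[ 1.45169344  0.1550058  -0.63798526  2.03013258 -0.45834448  0.66410913
  2.68998208]
tool_pos: [0.4778, -0.3826, 0.1218] ee_rot: [-1.508, -1.46, 0.984] wrist_force: [0.5, 0.0, 0.2] 
[ 1.334  0.187 -0.598  1.938 -0.213  0.766  2.433]
shift [ 0.17 10.02  2.65] turn [ 0.1  0.1 -0.1]
```

```bash
i(){ grep -E 'tool_pos|wrist_force|width' | tr '\n' ' '; echo; }
python3 -c "
from h import *
go((.485,-.3815,.0185),Rm=lean(88.1,-22))"
python3 -m inch '[[0.7,0.1,3,0.9,0,0,0],[0.7,0.1,6,1.8,0,0,0],[0.7,0.1,6,1.8,0,0,0]]'|i
python3 -c "
from h import *
s=st()[0]; print(np.round(s['joint_pos'],3)); go((.485,-.3815,.0185),Rm=lean(88.1,-22))"
```

```text
shift [0.16 9.84 3.23] turn [ 0.1  0.1 -0.1]
tool_pos: [0.481, -0.378, 0.0553] wrist_force: [0.7, 0.1, -0.2] gripper_width: 0.061 
[ 1.296  0.286 -0.582  1.986 -0.164  0.635  2.416]
shift [-0.36  3.57  0.98] turn [-0.2  0.1  0.3]
```

```bash
i(){ grep -E 'tool_pos|wrist_force|width' | tr '\n' ' '; echo; }
python3 -m inch '[[0.7,0,2,0.7,0,0,0],[0.7,0,2,0.7,0,0,0],[0.7,0,2,0.7,0,0,0]]'|i
python3 -c "
from h import *
s=st()[0]; print(np.round(s['joint_pos'],3)); go((.485,-.3815,.0185),Rm=lean(88.1,-22))"
```

```text
tool_pos: [0.4833, -0.3815, 0.0382] wrist_force: [0.1, -0.1, 0.4] gripper_width: 0.061 
[ 1.286  0.318 -0.574  1.992 -0.145  0.593  2.409]
shift [0.01 1.89 0.58] turn [ 0.   0.2 -0.1]
```

```bash
i(){ grep -E 'tool_pos|wrist_force|width' | tr '\n' ' '; echo; }
python3 -m inch '[[0.7,0,1,0.3,0,0,0],[0.7,0,1.9,0.6,0,0,0],[0.7,0,1.9,0.6,0,0,0]]'|i
python3 -m inch '[[0.15,0,0,0,0,0,0],[0.15,0,0,0,0,0,0],[0.15,0,0,0,0,0,0],[0.15,0,0,0,0,0,0],[0.15,0,0,0,0,0,0]]' 40|i
python3 -c "
from h import *
go((.485,-.3815,.12),Rm=lean(88.1,-22))"
```

```text
tool_pos: [0.4834, -0.3805, 0.0156] wrist_force: [0.6, 0.4, 0.8] gripper_width: 0.0611 
tool_pos: [0.484, -0.3814, 0.0169] wrist_force: [-0.3, 0.7, 0.4] gripper_width: 0.0238 
shift [-0.02 -9.53 -3.94] turn [-0.1  0.1 -0. ]
```

```bash
i(){ grep -E 'tool_pos|wrist_force|width' | tr '\n' ' '; echo; }
python3 -m inch '[[0.15,0,-2.8,-1.1,0,0,0],[0.15,0,-8,-3.2,0,0,0],[0.15,0,-13.5,-5.4,0,0,0],[0.15,0,-19,-7.7,0,0,0],[0.15,0,-26,-10.5,0,0,0]]'|i
python3 - <<'E'
from h import *
tq(); go((.485,-.3815,.30),Rm=lean(38,-22))
c=cam('wrist'); save(c['frame'],'w4.png')
E
```

```text
tool_pos: [0.4837, -0.3804, 0.2856] wrist_force: [0.2, -1.2, -1.9] gripper_width: 0.0239 
t 58.55 q7 136.4 pos [ 0.4837 -0.3804  0.2856] F [ 0.2 -1.2 -1.9] T [ 0.003  0.343 -0.042] w 0.0239
shift [-0.11 -1.28 -0.66] turn [-0.1 46.6 18.7]
```

View pics/w4.png

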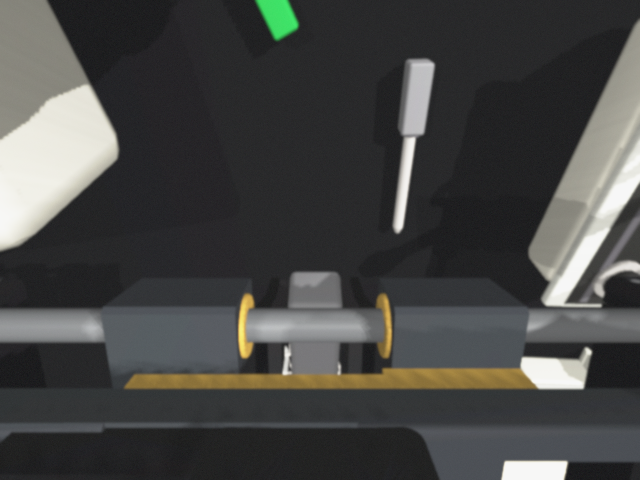

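```bash
i(){ grep -E 'tool_pos|wrist_force|width' | tr '\n' ' '; echo; }
python3 -c "
from h import *
go((.505,-.20,.305),Rm=lean(88.1,-22))"
python3 -m inch '[[0.15,6,-1.5,-1,0,0,0],[0.15,12,-1.2,-2,0,0,0],[0.15,17.9,-1,-3,0,0,0],[0.15,17.9,-1,-3,0,0,0]]'|i
python3 -c "
from h import *
tq(); print(np.round(st()[0]['joint_pos'],2)); go((.505,-.20,.305),Rm=lean(40,-22))"
```

```text
shift [18.36 -0.55 -1.5 ] turn [ 0.5  0.3 -0.6]
tool_pos: [0.5155, -0.1964, 0.3046] wrist_force: [-0.6, -0.6, -1.5] gripper_width: 0.0234 
t 59.1 q7 124.4 pos [ 0.5155 -0.1964  0.3046] F [-0.6 -0.6 -1.5] T [ 0.093  0.466 -0.035] w 0.0234
[ 1.26 -0.2  -0.74  1.87 -0.35  1.1   2.17]
shift [-0.38 -0.42  0.95] turn [-0.  45.3 18.1]
```

```bash
i(){ grep -E 'tool_pos|wrist_force|width' | tr '\n' ' '; echo; }
python3 -m inch '[[0.15,0,0,0,0,9.1,3.6],[0.15,0,0,0,0,18.1,7.3],[0.15,0,0,0,0,27.2,10.9],[0.15,0,0,0,0,36.2,14.5],[0.15,0,0,0,0,45.3,18.1]]'|i
python3 -m inch '[[0.15,0,0,0,0,9.1,3.7],[0.15,0,0,0,0,18.1,7.3],[0.15,0,0,0,0,27.2,11],[0.15,0,0,0,0,36.2,14.6],[0.15,0,0,0,0,39.9,16.1]]'|i
python3 -m inch '[[0.15,0,0,0,0,0,0]]'|i
python3 -c "
from h import *
tq(); print(np.round(st()[0]['joint_pos'],2)); go((.46,.304,.305),Rm=lean(-2.8,-22)); go((.449,.304,.1505),Rm=lean(-2.8,-22))"
```

```text
tool_pos: [0.5135, -0.2031, 0.3041] wrist_force: [0.7, -1.1, -1.5] gripper_width: 0.0234 
tool_pos: [0.5138, -0.2046, 0.3036] wrist_force: [-1.1, -0.4, -0.1] gripper_width: 0.0236 
tool_pos: [0.5149, -0.2019, 0.3023] wrist_force: [0.3, 0.2, -1.7] gripper_width: 0.0233 
t 60.475 q7 -10.1 pos [ 0.5149 -0.2019  0.3023] F [ 0.3  0.2 -1.7] T [ 0.665 -0.093 -0.01 ] w 0.0233
[ 1.26  0.22 -1.31  1.65  0.58  1.5  -0.18]
shift [ -8.44 -18.65  46.59] turn [-0.5 -0.5 -0.3]
shift [-9.51 -4.25 52.2 ] turn [-0.5 -0.5 -0.3]
```

```bash
i(){ grep -E 'tool_pos|wrist_force|width' | tr '\n' ' '; echo; }
python3 -m inch '[[0.15,-0.8,-1.8,4.6,0,0,0],[0.15,-1.8,-3.9,9.8,0,0,0],[0.15,-2.7,-6,15,0,0,0],[0.15,-3.6,-8,20,0,0,0],[0.15,-4.5,-10,25,0,0,0]]'|i
python3 -m inch '[[0.15,-0.9,-2,5,0,0,0],[0.15,-1.8,-3.9,9.8,0,0,0],[0.15,-2.7,-6,15,0,0,0],[0.15,-3.9,-8.6,21.6,0,0,0],[0.15,-3.9,-8.6,21.6,0,0,0]]'|i
python3 -m inch '[[0.15,0,0,0,0,0,0],[0.15,0,0,0,0,0,0]]'|i
python3 -c "
from h import *
tq(); print(np.round(st()[0]['joint_pos'],2)); go((.449,.304,.1505),Rm=lean(-2.8,-22))"
```

```text
tool_pos: [0.4856, 0.0694, 0.3049] wrist_force: [1.3, 1.0, -1.2] gripper_width: 0.0239 
tool_pos: [0.4588, 0.3082, 0.3036] wrist_force: [-0.1, 0.7, -0.4] gripper_width: 0.0241 
tool_pos: [0.4629, 0.3008, 0.304] wrist_force: [-0.7, -0.3, -1.4] gripper_width: 0.0234 
t 61.975 q7 -66.5 pos [0.4629 0.3008 0.304 ] F [-0.7 -0.3 -1.4] T [ 0.55  -0.175  0.005] w 0.0234
[ 0.03  0.54 -1.19  1.38  0.65  1.9  -1.16]
shift [-1.44 14.16  5.93] turn [-0.1 -0.9 -0.3]
```

```bash
i(){ grep -E 'tool_pos|wrist_force|width' | tr '\n' ' '; echo; }
python3 -m inch '[[0.15,-0.5,5,2,0,-0.9,-0.3],[0.15,-1.4,9.5,3.9,0,-0.9,-0.3],[0.15,-1.4,14.2,5.9,0,-0.9,-0.3],[0.15,-1.4,14.2,5.9,0,-0.9,-0.3],[0.15,-1.4,14.2,5.9,0,-0.9,-0.3]]'|i
python3 - <<'E'
from h import *
tq(); go((.449,.304,.1505),Rm=lean(-2.8,-22))
c=cam('side'); W=cloud(c); np.savez('s5.npz',**c)
ps=[(.4385,.0983,.1455),(.4385,.0983,.1905),(.449-.0093,.304-.061-.130,.1455),(.449,.304-.061,.1455)]
q=proj(c,ps); print(q.round(1))
x0,y0=260,190; im=cv2.resize(c['frame'][y0:y0+130,x0:x0+170],None,fx=4.5,fy=4.5,interpolation=cv2.INTER_CUBIC)
for p in q: cv2.drawMarker(im,tuple(int(v) for v in (p-[x0,y0]+.5)*4.5),(255,0,0),0,14,1)
save(im,'s5.png')
t=cam('top'); W=cloud(t); m=(W[...,2]>.13)&(W[...,2]<.16)&(W[...,0]>.41)&(W[...,0]<.47)&(W[...,1]>.105)&(W[...,1]<.24)
p=W[m]; 
for a,b in((.105,.13),(.13,.16),(.16,.2),(.2,.23)):
    k=(p[:,1]>a)&(p[:,1]<b); print(a,k.sum(),np.median(p[k],0).round(4), p[k].min(0).round(4) if k.any() else '')
E
```

```text
tool_pos: [0.4492, 0.3053, 0.1518] wrist_force: [-0.0, 1.0, -0.7] gripper_width: 0.0236 
t 62.6 q7 -73.1 pos [0.4492 0.3053 0.1518] F [-0.   1.  -0.7] T [ 0.548 -0.141 -0.054] w 0.0236
shift [-0.01  0.16 -0.07] turn [-0.2 -0.   0.1]
[[322.5 267.3]
 [322.7 247.4]
 [321.7 271.9]
 [314.7 318.1]]
0.105 23 [0.4402 0.1233 0.15  ] [0.4348 0.1157 0.1448]
0.13 54 [0.4409 0.1466 0.1506] [0.4351 0.1303 0.1439]
0.16 52 [0.443  0.1748 0.1516] [0.4355 0.1615 0.14  ]
0.2 6 [0.4493 0.2047 0.1496] [0.4461 0.2001 0.1375]
```

View pics/s5.png

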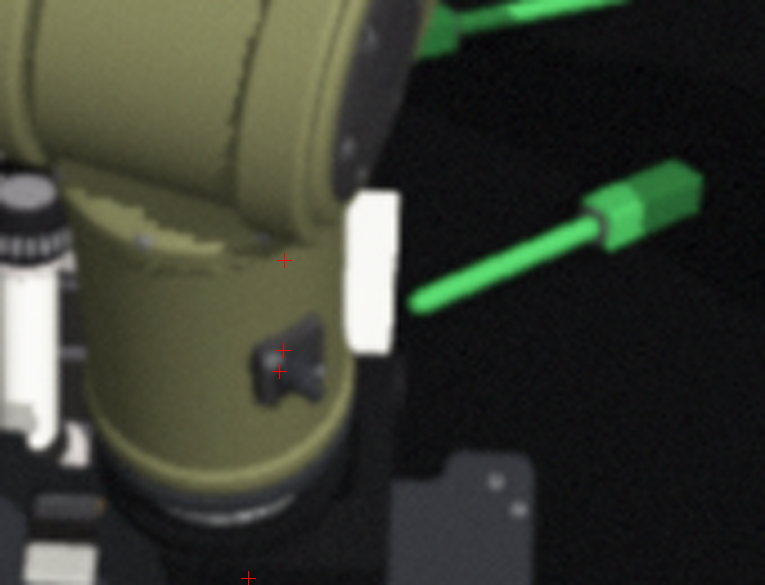

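```bash
python3 -m inch '[[0.15,0,0.45,-1.1,0,0,0],[0.15,0,0.9,-2.2,0,0,0],[0.15,0,1.2,-3,0,0,0],[0.15,0,1.2,-3,0,0,0]]'>/dev/null; python3 t.py
python3 -m inch '[[0.15,0,0.4,-1,0,0,0],[0.15,0,0.8,-2,0,0,0],[0.15,0,1.2,-3,0,0,0],[0.15,0,1.2,-3,0,0,0]]'>/dev/null; python3 t.py
```

```text
t 63.2 q7 -71.1 pos [0.4467 0.2724 0.1499] F [ 0.3  0.6 -2.1] T [ 0.619 -0.18  -0.028] w 0.0238
t 63.7 q7 -68.7 pos [0.4451 0.24   0.1498] F [ 0.5 -0.2 -1.2] T [ 0.607 -0.141  0.062] w 0.0238
```

Run:
```python
from h import *
t=cam('top'); W=cloud(t)
for a,b in((.01,.03),(.03,.05),(.05,.08),(.102,.12),(.12,.15)):
    m=(W[...,2]>.125)&(W[...,2]<.16)&(W[...,0]>.41)&(W[...,0]<.47)&(W[...,1]>a)&(W[...,1]<b); p=W[m]
    print(a,m.sum(),np.median(p,0).round(4) if len(p) else '')
```

```text
0.01 0 
0.03 0 
0.05 50 [0.436  0.0666 0.15  ]
0.102 30 [0.4371 0.1117 0.15  ]
0.12 47 [0.4395 0.1337 0.15  ]
```

```bash
python3 -m inch '[[0.15,0.1,0.3,-1,0,0,0],[0.15,0.1,0.7,-2,0,0,0],[0.15,0.1,1.1,-3,0,0,0],[0.15,0.1,1.1,-3,0,0,0]]'>/dev/null; python3 t.py
python3 -m inch '[[0.15,0,0.4,-1,0,0,0],[0.15,0,0.8,-2,0,0,0],[0.15,0,1.2,-3,0,0,0],[0.15,0,1.2,-3,0,0,0]]'>/dev/null; python3 t.py
python3 -c "
from h import *
x=.4385+.05*(.1593-.0923); go((x,.1593,.1505),Rm=lean(-2.8,-22))"
```

```text
t 64.25 q7 -65.8 pos [0.4446 0.208  0.1508] F [-0.8  0.  -1.6] T [ 0.674 -0.04  -0.011] w 0.0237
t 64.75 q7 -62.7 pos [0.4431 0.1758 0.1509] F [ 0.1  0.8 -1.2] T [ 0.599 -0.151 -0.048] w 0.0238
shift [-0.04  0.65 -1.52] turn [-0.1  0.1 -0. ]
```

```bash
python3 -m inch '[[0.15,0,0.2,-0.5,0,0,0],[0.15,0,0.4,-1,0,0,0],[0.15,0,0.4,-1,0,0,0]]'>/dev/null; python3 t.py
python3 -m inch '[[0.15,0,0.12,-0.3,0,0,0],[0.15,0,0.12,-0.3,0,0,0]]'>/dev/null; python3 t.py
python3 -m inch '[[0.15,0,0.08,-0.2,0,0,0],[0.15,0,0.08,-0.2,0,0,0]]'>/dev/null; python3 t.py
python3 -m inch '[[0.15,0,0.08,-0.2,0,0,0],[0.15,0,0.08,-0.2,0,0,0]]'>/dev/null; python3 t.py
```

```text
t 65.125 q7 -61.6 pos [0.4424 0.1659 0.1508] F [ 0.  -1.1 -1.4] T [ 0.604 -0.145 -0.013] w 0.0238
t 65.375 q7 -61.2 pos [0.4422 0.1629 0.1508] F [ 0.2  0.2 -0.6] T [ 0.542 -0.128  0.035] w 0.0239
t 65.625 q7 -61.0 pos [0.4422 0.1608 0.1509] F [-0.4 -0.3 -1.6] T [ 0.586 -0.172 -0.006] w 0.0239
t 65.875 q7 -60.7 pos [0.4421 0.1604 0.151 ] F [-0.2  6.3 -1.3] T [ 1.689 -0.158 -0.052] w 0.0239
```

```bash
python3 -m inch '[[0.5,0,0,0,0,0,0],[0.5,0,0,0,0,0,0],[0.5,0,0,0,0,0,0]]'>/dev/null; python3 t.py
python3 -m inch '[[0.6,0,-4,0,0,0,0],[0.6,0,-9,0,0,0,0],[0.8,0,-15,0,0,0,0],[0.8,0,-15,0,0,0,0]]'>/dev/null; python3 t.py
python3 - <<'E'
from h import *
c=cam('wrist'); save(c['frame'],'w6.png'); W=cloud(c); Z=W[...,2]
m=(Z>.135)&(Z<.165)&(W[...,0]>.415)&(W[...,0]<.47)&(W[...,1]>.09)&(W[...,1]<.2)
p=W[m]; print(m.sum(),p.min(0),p.max(0),np.median(p,0))
b=bars()
E
```

```text
t 66.25 q7 -60.7 pos [0.4421 0.1581 0.1508] F [-0.5  0.5 -0.4] T [ 0.39  -0.127  0.001] w 0.0413
t 66.75 q7 -58.4 pos [0.4453 0.2177 0.2937] F [ 0.3  0.5 -0.3] T [ 0.437 -0.148 -0.043] w 0.0642
2243 [0.42229676 0.09006584 0.13509625] [0.45603406 0.17076017 0.16491768] [0.44116094 0.13395015 0.15029465]
[398 196  10  69 414] [[0.4300999939441681, -0.28790000081062317], [0.6277999877929688, -0.29490000009536743], [0.628600001335144, -0.2702000141143799], [0.4309000074863434, -0.26330000162124634]]
hi 240 [ 0.4889 -0.2771  0.0239] [ 0.4302 -0.2893  0.0195] [ 0.6263 -0.2646  0.0333]
```

View pics/w6.png

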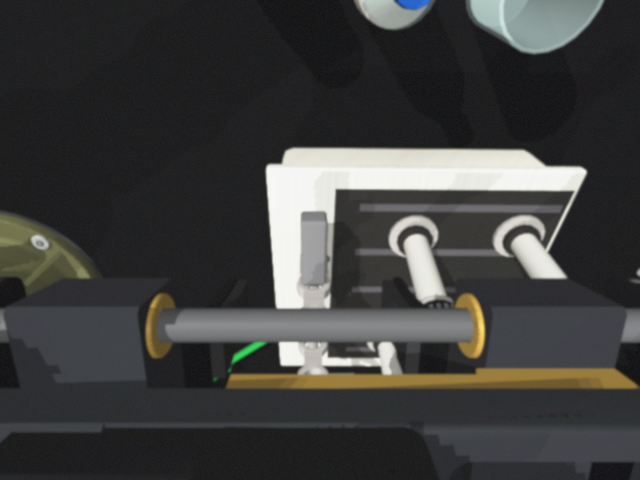

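```bash
i(){ grep -E 'tool_pos|wrist_force|width' | tr '\n' ' '; echo; }
python3 -m inch '[[0.8,0,-4,0,10,0,0],[0.8,0,-4,0,20,0,0],[0.8,0,-4,0,22,0,0],[0.8,0,-4,0,22,0,0]]'|i
python3 -c "
from h import *
tq(); print(np.round(st()[0]['joint_pos'],2)); go((.52,-.26,.30),-92)"
```

```text
tool_pos: [0.4459, 0.2259, 0.3259] wrist_force: [0.0, 0.3, 0.2] gripper_width: 0.0694 
t 67.35 q7 -33.3 pos [0.4459 0.2259 0.3259] F [0.  0.3 0.2] T [-0.048 -0.119 -0.002] w 0.0694
[ 0.83  0.03 -1.36  1.63  0.03  1.51 -0.58]
shift [ 10.01   2.7  -48.11] turn [ 0.2 88.9  0.1]
```

```bash
i(){ grep -E 'tool_pos|wrist_force|width' | tr '\n' ' '; echo; }
python3 -m inch '[[0.8,1,0,-5,0,0,0],[0.8,2,0,-10,0,0,0],[0.8,3,0,-15,0,0,0],[0.8,4,0,-20,0,0,0],[0.8,5,0,-25,0,0,0]]'|i
python3 -m inch '[[0.8,1,0,-5,0,0,0],[0.8,2,0,-10,0,0,0],[0.8,3,1,-15,0,0,0],[0.8,4,2.7,-20,0,0,0],[0.8,5,2.7,-23,0,0,0]]'|i
python3 -m inch '[[0.8,0,0,0,0,10,0],[0.8,0,0,0,0,20,0],[0.8,0,0,0,0,30,0],[0.8,0,0,0,0,40,0],[0.8,0,0,0,0,50,0]]'|i
python3 -m inch '[[0.8,0,0,0,0,10,0],[0.8,0,0,0,0,20,0],[0.8,0,0,0,0,30,0],[0.8,0,0,0,0,39,0],[0.8,0,0,0,0,39,0]]'|i
python3 -c "
from h import *
tq(); print(np.round(st()[0]['joint_pos'],2)); go((.4535,-.277,.12),-92)
c=cam('wrist'); W=cloud(c); Z=W[...,2]; f=c['frame'].astype(int); save(c['frame'],'w7.png')
g=(f.max(-1)-f.min(-1)<25)&(Z>.006)&(Z<.04)&(f.mean(-1)>45)
k,l,stt,ce=cv2.connectedComponentsWithStats(g.astype(np.uint8))
for i in range(1,k):
    if stt[i,4]>150:
        p=W[l==i]; b=cv2.boxPoints(cv2.minAreaRect(p[:,:2].astype(np.float32))); print(stt[i],b.round(4).tolist(),p.mean(0).round(4))
bars()
"
```

```text
tool_pos: [0.4833, -0.0235, 0.3254] wrist_force: [0.4, -0.1, 0.3] gripper_width: 0.0695 
tool_pos: [0.522, -0.2567, 0.2949] wrist_force: [0.3, 0.2, -0.0] gripper_width: 0.0699 
tool_pos: [0.5232, -0.2533, 0.2967] wrist_force: [0.8, 0.3, 0.3] gripper_width: 0.0695 
tool_pos: [0.5232, -0.2534, 0.2971] wrist_force: [-0.3, 0.4, 0.4] gripper_width: 0.0696 
t 69.85 q7 -74.2 pos [ 0.5232 -0.2534  0.2971] F [-0.3  0.4  0.4] T [0.026 0.04  0.048] w 0.0696
[ 1.    0.22 -0.7   1.5   0.14  1.48 -1.29]
shift [ 2.59 17.73 -6.83] turn [ 0.3  0.6 -0.2]
[ 167   77   23  232 1143] [[0.4009000062942505, -0.0934000015258789], [0.6693000197410583, -0.1054999977350235], [0.6694999933242798, -0.10090000182390213], [0.4011000096797943, -0.08879999816417694]] [ 0.5468 -0.098   0.0324]
[ 326  115   20  168 2204] [[0.4302000105381012, -0.2888999879360199], [0.6295999884605408, -0.2897999882698059], [0.6297000050544739, -0.26649999618530273], [0.4302999973297119, -0.26570001244544983]] [ 0.5182 -0.2779  0.0202]
[ 594  200   46   91 1177] [[0.4138000011444092, -0.6107000112533569], [0.527400016784668, -0.6258000135421753], [0.531499981880188, -0.5953999757766724], [0.41780000925064087, -0.5802000164985657]] [ 0.4757 -0.5997  0.0282]
```

```bash
i(){ grep -E 'tool_pos|wrist_force|width' | tr '\n' ' '; echo; }
python3 -m inch '[[0.7,1.3,5,-3.3,0,0,0],[0.7,2.6,11,-6.8,0,0,0],[0.7,2.6,17,-6.8,0,0,0],[0.7,2.6,23,-6.8,0,0,0],[0.7,2.6,23,-6.8,0,0,0]]'|i
python3 -m inch '[[0.7,0,0,0,0,0,0]]'|i
python3 -c "
from h import *
tq(); go((.455,-.2773,.015),-91.5)"
```

```text
tool_pos: [0.4505, -0.2756, 0.0646] wrist_force: [0.0, 0.2, 1.0] gripper_width: 0.0613 
tool_pos: [0.4557, -0.2783, 0.0707] wrist_force: [0.4, -0.1, 0.1] gripper_width: 0.061 
t 70.7 q7 -71.9 pos [ 0.4557 -0.2783  0.0707] F [ 0.4 -0.1  0.1] T [ 0.005 -0.062  0.011] w 0.061
shift [-0.09  5.57 -0.08] turn [-0.1 -0.1 -0.1]
```

```bash
i(){ grep -E 'tool_pos|wrist_force|width' | tr '\n' ' '; echo; }
python3 -m inch '[[0.7,-0.1,2.5,-0.1,0,0,0],[0.7,-0.1,5,-0.1,0,0,0],[0.7,-0.1,5.4,-0.1,0,0,0],[0.7,-0.1,5.4,-0.1,0,0,0]]'|i
python3 -m inch '[[0.15,0,0,0,0,0,0],[0.15,0,0,0,0,0,0],[0.15,0,0,0,0,0,0],[0.15,0,0,0,0,0,0],[0.15,0,0,0,0,0,0]]' 40|i
python3 t.py
python3 -m inch '[[0.15,0,-5,0,0,0,0],[0.15,0,-11,0,0,0,0],[0.15,0,-17,0,0,0,0],[0.15,0,-22,0,0,0,0],[0.15,0,-22,0,0,0,0]]'|i
python3 -c "
from h import *
tq(); print(np.round(st()[0]['joint_pos'],2)); go((.455,-.22,.24),-2.8)"
```

```text
tool_pos: [0.4548, -0.2778, 0.0172] wrist_force: [-0.2, 1.1, 0.8] gripper_width: 0.0612 
tool_pos: [0.4533, -0.277, 0.0152] wrist_force: [-1.2, 0.3, 0.5] gripper_width: 0.0238 
t 71.825 q7 -74.8 pos [ 0.4533 -0.277   0.0152] F [-1.2  0.3  0.5] T [0.033 0.082 0.071] w 0.0238
tool_pos: [0.4556, -0.2784, 0.2394] wrist_force: [0.1, -0.2, -1.0] gripper_width: 0.0234 
t 72.45 q7 -66.2 pos [ 0.4556 -0.2784  0.2394] F [ 0.1 -0.2 -1. ] T [ 0.018  0.045 -0.061] w 0.0234
[ 1.14  0.11 -0.68  1.72  0.07  1.34 -1.16]
shift [-5.84 -0.08 -0.23] turn [ -0.1 -88.8   0.4]
```

```bash
i(){ grep -E 'tool_pos|wrist_force|width' | tr '\n' ' '; echo; }
python3 -m inch '[[0.15,0,0,0,0,-10,0],[0.15,0,0,0,0,-20,0],[0.15,0,0,0,0,-30,0],[0.15,0,0,0,0,-40,0],[0.15,0,0,0,0,-50,0]]'|i
python3 -m inch '[[0.15,0,0,0,0,-10,0],[0.15,0,0,0,0,-20,0],[0.15,0,0,0,0,-30,0],[0.15,0,0,0,0,-38.8,0],[0.15,0,0,0,0,-38.8,0]]'|i
python3 -c "
from h import *
tq(); print(np.round(st()[0]['joint_pos'],2)); go((.4243,-.202,.1935),-2.8)"
```

```text
tool_pos: [0.4524, -0.2769, 0.2331] wrist_force: [-0.1, -0.3, -2.3] gripper_width: 0.0234 
tool_pos: [0.4526, -0.277, 0.2335] wrist_force: [-1.5, 0.4, -1.6] gripper_width: 0.0238 
t 73.7 q7 21.6 pos [ 0.4526 -0.277   0.2335] F [-1.5  0.4 -1.6] T [-0.096 -0.054 -0.025] w 0.0238
[ 1.24  0.13 -0.79  1.72  0.09  1.34  0.38]
shift [-3.2   4.04  7.33] turn [-0.2 -0.1 -0.2]
```

```bash
i(){ grep -E 'tool_pos|wrist_force|width' | tr '\n' ' '; echo; }
python3 -m inch '[[0.15,-1.6,2,2,0,0,0],[0.15,-3.2,4,4,0,0,0],[0.15,-3.2,4,6,0,0,0],[0.15,-3.2,4,7.3,0,0,0],[0.15,-3.2,4,7.3,0,0,0]]'|i
python3 -m inch '[[0.15,0,0,0,0,0,0],[0.15,0,0,0,0,0,0]]'|i
python3 - <<'E'
from h import *
tq(); go((.4243,-.202,.1935),-2.8)
t=cam('top'); W=cloud(t)
for a,b in((-.15,-.11),(-.11,-.08),(-.08,-.05),(-.05,-.01)):
    m=(W[...,2]>.17)&(W[...,2]<.204)&(W[...,0]>.40)&(W[...,0]<.46)&(W[...,1]>a)&(W[...,1]<b); p=W[m]
    print(a,m.sum(),np.median(p,0).round(4) if len(p) else '',p.max(0).round(4) if len(p) else '')
c=cam('side'); x0,y0=270,195; q=proj(c,[(.4345,.003,.1905),(.4385,.0983,.1905),(.4385,.0983,.1455)])
im=cv2.resize(c['frame'][y0:y0+110,x0:x0+110],None,fx=5,fy=5,interpolation=cv2.INTER_CUBIC)
for p in q: cv2.drawMarker(im,tuple(int(v) for v in (p-[x0,y0]+.5)*5),(255,0,0),0,12,1)
save(im,'s8.png')
E
```

```text
tool_pos: [0.4264, -0.202, 0.1963] wrist_force: [0.9, -0.3, -1.1] gripper_width: 0.0237 
tool_pos: [0.4252, -0.2036, 0.1955] wrist_force: [0.0, 0.2, -1.8] gripper_width: 0.0239 
t 74.575 q7 20.6 pos [ 0.4252 -0.2036  0.1955] F [ 0.   0.2 -1.8] T [-0.11  -0.071 -0.011] w 0.0239
shift [-0.1   0.2   0.15] turn [-0.1 -0.1 -0. ]
-0.15 78 [ 0.4277 -0.1302  0.1976] [ 0.4336 -0.1112  0.2035]
-0.11 51 [ 0.4283 -0.0963  0.1977] [ 0.4339 -0.0811  0.2034]
-0.08 57 [ 0.4312 -0.0638  0.1973] [ 0.4371 -0.0512  0.204 ]
-0.05 43 [ 0.4315 -0.0388  0.1971] [ 0.4373 -0.0262  0.2037]
```

View pics/s8.png

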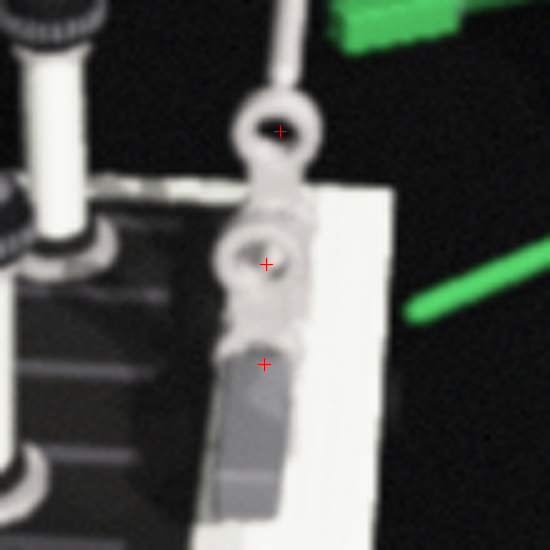

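```bash
python3 -m inch '[[0.15,0.05,0.15,1,0,0,0],[0.15,0.05,0.15,2,0,0,0],[0.15,0.05,0.15,3,0,0,0],[0.15,0.05,0.15,4,0,0,0],[0.15,0.05,0.15,4,0,0,0]]'>/dev/null; python3 t.py
python3 -m inch '[[0.15,0,0,1,0,0,0],[0.15,0,0,2,0,0,0],[0.15,0,0,3,0,0,0],[0.15,0,0,3,0,0,0]]'>/dev/null; python3 t.py
python3 - <<'E'
from h import *
go((.4345+.05*(-.10-.003),-.10,.1935),-2.8)
t=cam('top'); W=cloud(t)
for a,b in((-.03,-.005),(.015,.04),(.04,.06),(.06,.08)):
    m=(W[...,2]>.165)&(W[...,2]<.204)&(W[...,0]>.41)&(W[...,0]<.47)&(W[...,1]>a)&(W[...,1]<b); p=W[m]
    print(a,m.sum(),np.median(p,0).round(4) if len(p) else '')
E
```

```text
t 75.3 q7 17.7 pos [ 0.4277 -0.1619  0.194 ] F [ 0.6  0.3 -1.8] T [-0.114 -0.106 -0.017] w 0.0236
t 75.8 q7 15.5 pos [ 0.4292 -0.1319  0.194 ] F [-0.2  0.1 -1.5] T [-0.093 -0.114  0.003] w 0.0234
shift [-0.14  0.06  3.19] turn [-0.1  0.  -0. ]
-0.03 44 [ 0.4323 -0.0187  0.196 ]
0.015 49 [0.4349 0.0287 0.1959]
0.04 6 [0.4354 0.0427 0.1929]
0.06 0
```

```bash
python3 -m inch '[[0.15,0.05,0,1,0,0,0],[0.15,0.05,0,2,0,0,0],[0.15,0.05,0,3,0,0,0],[0.15,0.05,0,4,0,0,0],[0.15,0.05,0,4,0,0,0]]'>/dev/null; python3 t.py
python3 -m inch '[[0.15,0,0,1,0,0,0],[0.15,0,0,2,0,0,0],[0.15,0,0,3,0,0,0],[0.15,0,0,3.4,0,0,0],[0.15,0,0,3.4,0,0,0]]'>/dev/null; python3 t.py
python3 -m inch '[[0.15,0,0,0.3,0,0,0],[0.15,0,0,0.3,0,0,0]]'>/dev/null; python3 t.py
```

```text
t 76.475 q7 12.1 pos [ 0.4317 -0.092   0.1941] F [-0.   0.3 -1. ] T [-0.124 -0.035  0.063] w 0.0237
t 77.1 q7 8.9 pos [ 0.4332 -0.0588  0.1941] F [ 0.8 -0.2 -1.7] T [-0.08  -0.061  0.01 ] w 0.0236
t 77.35 q7 8.6 pos [ 0.4334 -0.056   0.1941] F [-0.1  0.5 -1.3] T [-0.092 -0.115  0.033] w 0.0235
```

```bash
python3 -m inch '[[0.15,0,0,0.3,0,0,0],[0.15,0,0,0.3,0,0,0]]'>/dev/null; python3 t.py
python3 -m inch '[[0.15,0,0,0.2,0,0,0],[0.15,0,0,0.2,0,0,0]]'>/dev/null; python3 t.py
python3 -m inch '[[0.15,0,0,0.2,0,0,0],[0.15,0,0,0.2,0,0,0]]'>/dev/null; python3 t.py
python3 -m inch '[[0.15,0,0,0.1,0,0,0],[0.15,0,0,0.1,0,0,0]]'>/dev/null; python3 t.py
```

```text
t 77.6 q7 8.3 pos [ 0.4336 -0.0528  0.1941] F [ 0.3 -0.2 -1.4] T [-0.112 -0.072 -0.042] w 0.0238
t 77.85 q7 8.1 pos [ 0.4336 -0.0509  0.1941] F [ 0.4 -0.2 -1. ] T [-0.093  0.005 -0.027] w 0.0236
t 78.1 q7 7.9 pos [ 0.4336 -0.0501  0.1942] F [ 0.7 -3.8 -1.1] T [-0.92  -0.062 -0.032] w 0.0238
t 78.35 q7 7.8 pos [ 0.4336 -0.05    0.1942] F [-0.2 -5.9 -1.2] T [-1.379  0.061 -0.034] w 0.0238
```

```bash
python3 -m inch '[[0.5,0,0,0,0,0,0],[0.5,0,0,0,0,0,0],[0.5,0,0,0,0,0,0]]'>/dev/null; python3 t.py
python3 -m inch '[[0.6,0,-4,0,0,0,0],[0.6,0,-9,0,0,0,0],[0.8,0,-13,0,0,0,0],[0.8,0,-13,0,0,0,0]]'>/dev/null
python3 -m inch '[[0.8,1,0,-5,0,0,0],[0.8,2,0,-10,0,0,0],[0.8,3,0,-15,0,0,0],[0.8,4,0,-20,0,0,0],[0.8,5,0,-25,0,0,0]]'>/dev/null; python3 t.py
python3 - <<'E'
from h import *
c=cam('side'); x0,y0=180,170; a=cv2.resize(c['frame'][y0:y0+150,x0:x0+200],None,fx=4,fy=4,interpolation=cv2.INTER_CUBIC); save(a,'s9.png')
t=cam('top'); x0,y0=150,145; a=cv2.resize(t['frame'][y0:y0+150,x0:x0+200],None,fx=4,fy=4,interpolation=cv2.INTER_CUBIC); save(a,'t9.png')
for c in (t,c):
  W=cloud(c);X,Y,Z=W[...,0],W[...,1],W[...,2]
  for n,z0,ya,yb in(('low',.15,.085,.2),('up',.196,-.12,.01)):
    m=(Z>z0-.012)&(Z<z0+.014)&(X>.41)&(X<.465)&(Y>ya)&(Y<yb); p=W[m]; print(n,len(p),p.min(0).round(4) if len(p) else '',p.max(0).round(4) if len(p) else '')
  for n,q in dict(beaker=(.639,.337),bottle=(.503,.322),jar=(.398,.358)).items(): pass
W0=np.load('topW.npy'); W1=cloud(t); d=np.abs(W1[...,2]-W0[...,2]); g=(W0[...,1]>.2)&(W0[...,1]<.45)&(W0[...,0]>.3)&(W0[...,0]<.75); print('glass changed px',np.nansum(d[g]>.02),g.sum())
E
```

```text
t 78.725 q7 7.8 pos [ 0.4339 -0.0474  0.1942] F [-0.8  0.3  0.6] T [ 0.014 -0.088  0.029] w 0.0414
t 79.85 q7 22.1 pos [ 0.4713 -0.3015  0.3222] F [-0.7  0.4  0.8] T [ 0.025 -0.133 -0.07 ] w 0.0694
low 226 [0.4223 0.0852 0.1389] [0.4549 0.171  0.1614]
up 342 [ 0.417  -0.0742  0.1851] [0.4507 0.0092 0.2092]
low 509 [0.4244 0.0871 0.1382] [0.4565 0.1733 0.164 ]
up 285 [ 0.4197 -0.0738  0.1845] [0.4515 0.01   0.209 ]
glass changed px 3 13456
```

View pics/s9.png

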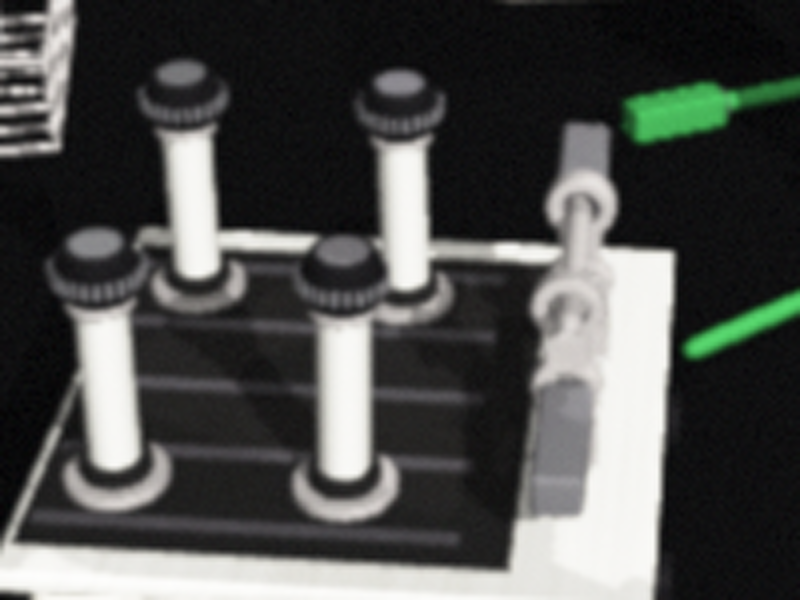

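View pics/t9.png

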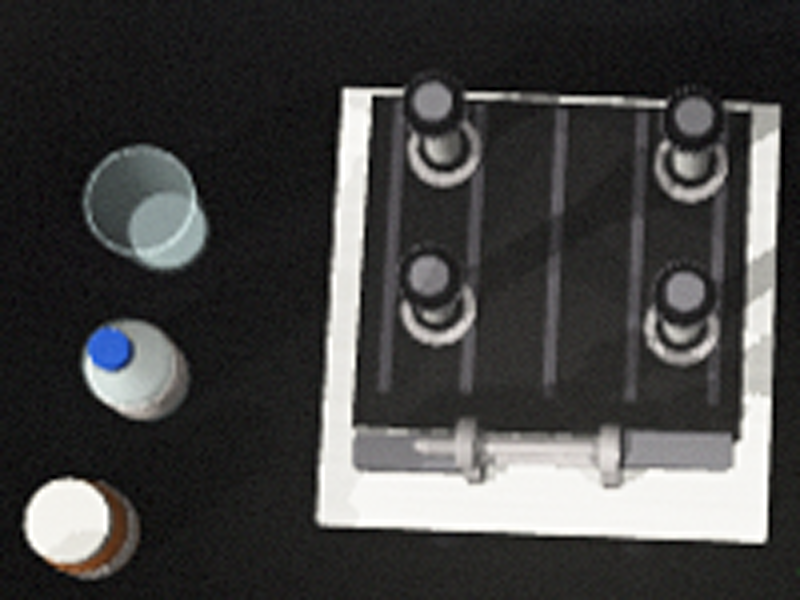

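```bash
i(){ grep -E 'tool_pos|wrist_force|width' | tr '\n' ' '; echo; }
python3 -m inch '[[0,-0.4,0,5,0,0,0],[0,-0.8,0,10,0,0,0],[0,-1.2,0,15,0,0,0],[0,-1.6,0,20,0,0,0],[0,-2,0,25,0,0,0]]'|i
python3 -m inch '[[0,-0.4,0,5,0,0,0],[0,-0.8,0,10,0,0,0],[0,-1.2,0,15,0,0,0],[0,-2,0,20,0,0,0],[0,-3,0,26,0,0,0]]'|i
python3 -m inch '[[0,0,0,0,0,-10,0],[0,0,0,0,0,-20,0],[0,0,0,0,0,-23,0],[0,0,0,0,0,-23,0]]'|i
python3 -c "
from h import *
tq();go((.442,.205,.149),20)"
```

```text
tool_pos: [0.463, -0.0474, 0.3229] wrist_force: [1.0, 1.2, 0.6] gripper_width: 0.0274 
tool_pos: [0.4458, 0.2123, 0.3235] wrist_force: [1.0, -0.7, -1.5] gripper_width: 0.0006 
tool_pos: [0.4459, 0.2117, 0.3237] wrist_force: [0.0, -1.4, -0.3] gripper_width: 0.0006 
t 81.7 q7 -5.5 pos [0.4459 0.2117 0.3237] F [ 0.  -1.4 -0.3] T [-0.047 -0.178  0.025] w 0.0006
shift [-0.58 17.46 -0.54] turn [-0.1  0.2 -0.1]
```

```bash
python3 -m inch '[[0,-0.6,5,-0.5,0,0,0],[0,-0.6,10,-0.5,0,0,0],[0,-0.6,15,-0.5,0,0,0],[0,-0.6,17.4,-0.5,0,0,0],[0,-0.6,17.4,-0.5,0,0,0]]'>/dev/null; python3 t.py
python3 -m inch '[[0,-0.3,0,-0.9,0,0,0],[0,-0.5,0,-1.4,0,0,0],[0,-0.5,0,-1.4,0,0,0]]'>/dev/null; python3 t.py
python3 -m inch '[[0,-0.1,0,-0.28,0,0,0],[0,-0.1,0,-0.28,0,0,0]]'>/dev/null; python3 t.py
python3 -m inch '[[0,-0.1,0,-0.28,0,0,0],[0,-0.1,0,-0.28,0,0,0]]'>/dev/null; python3 t.py
```

```text
t 82.325 q7 -17.3 pos [0.4407 0.2047 0.1487] F [-0.1  0.4  0.1] T [-0.014 -0.103 -0.036] w 0.0004
t 82.7 q7 -14.2 pos [0.4438 0.1891 0.1514] F [-0.3  0.1  0.2] T [ 0.03  -0.121 -0.026] w 0.0006
t 82.95 q7 -13.6 pos [0.4431 0.1868 0.1508] F [-0.6 -0.3  0.1] T [-0.031 -0.108  0.036] w 0.0009
t 83.2 q7 -13.0 pos [0.4429 0.1842 0.1506] F [ 0.3  0.3 -0.1] T [ 0.108 -0.102 -0.075] w 0.0004
```

```bash
python3 -m inch '[[0,-0.1,0,-0.28,0,0,0],[0,-0.1,0,-0.28,0,0,0]]'>/dev/null; python3 t.py
python3 -m inch '[[0,-0.07,0,-0.19,0,0,0],[0,-0.07,0,-0.19,0,0,0]]'>/dev/null; python3 t.py
python3 -m inch '[[0,-0.07,0,-0.19,0,0,0],[0,-0.07,0,-0.19,0,0,0]]'>/dev/null; python3 t.py
python3 -m inch '[[0,-0.07,0,-0.19,0,0,0],[0,-0.07,0,-0.19,0,0,0]]'>/dev/null; python3 t.py
```

```text
t 83.45 q7 -12.3 pos [0.4431 0.1834 0.1512] F [-0.6  5.3  1.1] T [ 1.128 -0.079 -0.014] w 0.0005
t 83.7 q7 -11.9 pos [0.4432 0.1831 0.1516] F [0.2 8.6 2.1] T [ 1.868 -0.081 -0.024] w 0.0007
t 83.95 q7 -11.5 pos [0.4433 0.1828 0.152 ] F [-0.5 11.7  3. ] T [ 2.547 -0.05  -0.065] w 0.0007
t 84.2 q7 -11.0 pos [0.4434 0.1825 0.1524] F [-0.2 14.5  3.2] T [ 3.32  0.06 -0.08] w 0.0003
```

```bash
python3 -m inch '[[0,0.7,0,1.9,0,0,0],[0,1,0,2.8,0,0,0],[0,1,-6,2.8,0,0,0],[0,1,-12,2.8,0,0,0],[0,1,-18,2.8,0,0,0]]'>/dev/null
python3 -m inch '[[0,0,0,0,0,0,0],[0,0,0,0,0,0,0]]'>/dev/null; python3 t.py
python3 - <<'E'
from h import *
c=cam('top'); W=cloud(c);X,Y,Z=W[...,0],W[...,1],W[...,2]
c=cam('side'); V=cloud(c)
for W in(W,V):
  X,Y,Z=W[...,0],W[...,1],W[...,2]
  for n,z0,ya,yb in(('low',.15,.085,.2),('up',.196,-.12,.01)):
    m=(Z>z0-.012)&(Z<z0+.014)&(X>.41)&(X<.465)&(Y>ya)&(Y<yb); p=W[m]; print(n,len(p),p.min(0).round(4) if len(p) else '',p.max(0).round(4) if len(p) else '')
arm.finish_job()
E
```

```text
t 85.075 q7 -2.0 pos [0.4426 0.2038 0.33  ] F [ 0.1 -1.  -1. ] T [ 0.026 -0.108 -0.024] w 0.0004
low 226 [0.4222 0.0867 0.1386] [0.4549 0.1703 0.1612]
up 336 [ 0.4177 -0.0744  0.185 ] [0.4507 0.0091 0.2092]
low 507 [0.4244 0.0857 0.1382] [0.4565 0.1739 0.164 ]
up 132 [ 0.4198 -0.0732  0.1843] [0.4513 0.01   0.2077]
the job is handed in; nothing more can be done
```

The shaker is set up and the job is handed in, at about 85 s of the 210 s allowed. No result was reported back.

- **Loose posts:** both right-hand posts (near and far) travelled more than 24 mm. I tightened each cap in strokes of up to about 280°, regripping between them, until the turning torque jumped from about 0.12 to about 0.7 Nm. On rocking again, both met firm resistance within a few millimetres.
- **Sound posts:** the far-left post travelled about 12 mm and the near-left about 13.5 mm, so I left their caps as set.
- **Bars:** two grey bars were there.
  - The lower bar went in first, from the left (+y), and the upper bar from the right (-y). Each was pushed home until a contact force of about 6 N.
  - After release, the camera put the lower grip's rear about 2 to 5 mm further out than I expected, which disagreed with the contact reading. I pushed on its end and it was rigid at up to 14.5 N, so I take it to be home.
  - The upper grip's rear end was within about 1 mm of its expected position.
- **Surroundings:** comparing the top camera's depth before and after showed no movement of the glassware. I never touched the green look-alikes.

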